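# Reassemble the little speaker

## Robot

A 6-joint arm with a two-finger parallel gripper is mounted at the origin on the work surface. World frame = base frame: x ahead of the robot, y to its left, z up, the work surface at z = 0. Lengths are in m, angles in rad, forces in N, time in s.
With the tool pointing down it reaches from about 0.35 to 0.975 m from the base axis. Payload 4.9 kg.
Tool frame: the origin (TCP) lies on the centre line of the jaws, within the pads' length; the fingertips stand 8 mm ahead of it and the grasp point (between the pads) lies 11 mm behind it; z points along the fingers, y is the direction in which the jaws open and shut (so a half turn about z gives the same grasp; the last joint's range is limited). The gripper opens to 85 mm and grips with 20 to 120 N. Pads are 22 mm wide; open, the fingers measure 114 mm over their backs; the gripper's body (76 mm by 85 mm) begins 54 mm behind the grasp point. The pads swing forward as they close: fully open they stand 13 mm farther back than shut.
Start: joints at [1.17, 0.053, 1.613, -0, 1.476, -0.119], TCP at [0.174, 0.6, 0.203] pointing down, gripper open.
Joint ranges: [-3.01, 3.01], [-1.01, 2.22], [0.06, 2.58], [-1.02, 4.17], [0.09, 2.62], [-3.14, 3.14]. Speed limits (rad/s): [2.57, 2.57, 3.14, 3.14, 3.14, 3.14].

## Interface

Orientations are given as a unit quaternion [w, x, y, z].
In Python, from plant import manip gives the robot as it stands.
- The arm moves only by the tool step_arm, never from a script. Its argument "deltas" is a list of rows, each a list of 7 numbers: the shift along the tool's x, y, z in m, then the turn, a rotation vector about the tool's x, y, z in rad, then the gripper command: -1 is fully open, 1 is shut, values between are in proportion. In form: [[dx, dy, dz, ax, ay, az, hand], ...]. A call has 1 to 20 rows; each row is the pose to reach, as a shift and turn from the pose commanded when the call began, along the tool's axes at that moment; what a row does not reach only later rows make up. A row lasts 1/10 s, in which the tool goes at most 50 mm and 8.59 degrees, less where a joint would pass 70% of its speed; a pose out of reach is approached as far as the arm can. A call with a gripper value outside its range is refused whole. The fingers move at their own pace and stop on an object; the grip force is fixed at half the most. Time passes only in rows, so rows that repeat a pose let the fingers close. It gives the time, the measured TCP pose, the force and the opening at its end, in the units of the state.
- manip.state(): the state, without advancing time (a new reading comes with each control period).
- manip.grab_frame(name): name is "scene" or "side" or "wrist"; returns the picture (384x512x3 uint8, red, green, blue); there is no depth.
- manip.get_calibration(name): a dict with "fov_y" (degrees; the focal length in pixels is half the picture's height over the tangent of half this angle, whatever the lens; pixels are square), "cx", "cy" (the principal point, pixels), "dist_coeffs" ([k1, k2, p1, p2, k3] as OpenCV has them; the pictures are not rectified), "R" (3x3) and "t" (3): a world point X has camera coordinates R X + t. Camera axes: x right, y down, z forward; pixel columns grow to the right and rows downward; lengths in m; the calibration is good to about 2 mm. A picture is of the moment at which its call begins: read the wrist's pose just before it. get_calibration takes no time and is no camera call; for the wrist camera it gives the pose at the moment of the call.
- manip.job_done(): hands the job in, once; it reports no verdict.
The state is a dict: "time": time; "joint_pos": joint angles; "joint_vel": joint speeds; "joint_efforts": joint torques, N m; "tool_pos": TCP position; "tool_rot": TCP orientation; "contact_force": force on the tool from outside, world axes, zero at the start; "ft_torque": the same for the moment, N m; "gripper_width": opening from 0.0 (shut) to 1.0 (fully open).
Only numpy, scipy, OpenCV 4.12 (cv2) and the standard library are available. Lean on these libraries where they do the work, as an engineer would, in place of code of your own. Each camera call takes 0.05 s, during which the arm holds its last target.

## Task

Put the repaired speaker back together in its round white base, wherever that stands: first the battery, lying flat between the four ribs of the base, then the circuit board, standing on its four legs astride the battery, then the loudspeaker driver, magnet down inside the black ring on the board, and last the tall white cap, lowered over everything until it stands on the floor of the base, its side hole facing the same way as the board's metal charging socket. Leave the screw dish, the tweezers and the screwdriver where they lie.

Things in the scene. Friction and masses are not known exactly. Their poses are not given: they have to be found in the camera images.
- base: Target: round shallow white tray, loose (150 g), outer diameter 80 mm, inner 74, rim 9 mm high, floor 4 mm thick, lined grey. Four ribs on the floor (2 mm thick, 16 long, tops 8 mm above the table) at x = +-24 and y = +-13.5 mm bound the battery's place, long side along x. Origin: centre of underside, z up. Both ways round are alike. Yaw at start within 0.5 rad of the world's.
- battery: Silvery rectangular block, yellow tape band at one end, 38 mm long (x), 20 wide (y), 15.5 high (z), lying flat, about 45 g. Origin: centre of its underside. Goes centred on the floor of the base, its length along the base's x, either way round. Yaw at start within 0.7 rad of the world's.
- board: Round green board, diameter 52 mm, 3 thick, on four brass legs 5.6 mm thick at x = +-14, y = +-18; underside 20 mm above the feet. On top a black ring, outer 40, inner 36, top at 28 mm, for the driver. Metal socket at the +x edge. 60 g; take it by the edge across y. Origin: centre at foot height. Goes centred on the base's floor, x along the base's x (either way). Start yaw within 0.6 rad.
- socket (a point): Mouth of the board's charging socket: 26 mm from the board's centre along its +x, 24.7 mm above the feet.
- driver: Loudspeaker driver, cone up: dark magnet, diameter 28 mm, 10 high, at the bottom, widening to a steel rim of diameter 48 mm from 18 to 24 mm height; black dust cap 2.4 mm higher. Round, any yaw, about 90 g. Origin: centre of the magnet's underside. Goes centred in the board's black ring: its origin is then 23 mm above the board's.
- cap: White upside-down cup: outer diameter 66 mm, height 54, inner diameter 60, inner height 51; grey grille on top. Dark charging hole in the side at +x, a dark 12 mm bar on the top's edge right above it. About 100 g. Origin: centre of its lower edge. Goes over the stack inside the base's rim, lower edge on the floor (4 mm above the base's origin). Start yaw within 0.6 rad.
- port (a point): Charging hole of the cap: on its outer wall at +x, 33 mm from the axis, 21 mm above the lower edge.
- screw_dish: Bystander: round steel dish with tiny screws, diameter 62 mm, 11 mm high. Origin: centre of its underside.
- tweezers: Bystander: steel tweezers, 113 mm long along x (points to -x), 12 mm wide, 7 mm high. Origin: about the middle of their length, at table height.
- screwdriver: Bystander: small black screwdriver lying along x, 152 mm long (handle end at x = -87 mm, tip at x = +65 mm), 13 mm thick. Origin: on the table below its axis, 5 mm from the handle's front end.
Things that resemble listed ones, but are neither listed nor needed, are in the scene too. There is more than one size of the board; the one meant has the size given above.

How it is judged:
By the outcome, as a careful person would: the job done as asked, in the order asked, and still so for the second after the job is handed in, with the robot touching nothing.
It also fails if it takes over 115 s, if anything falls off the work surface, if the arm or the gripper's body presses on something with over 40 N, if the wrist force passes 120 N, or if a joint passes its speed limit or range.

## Working session

There is one attempt and no reset: what is moved stays moved. The work goes in short steps, Python scripts to look and compute and a tool call to move; the robot and the scene stay as the last step left them, time stands still between calls to the robot, and variables do not carry over. Pictures are saved under pics/ and viewed, and the job is handed in when it is done.

Besides the shell and the picture viewer there is one more tool, called after "Call:" as name([rows], argument=value, ...), one row to a line, values as JSON. step_arm: Moves the arm, as the interface text tells. Its arguments: {"type":"object","properties":{"deltas":{"type":"array"}},"required":["deltas"]}

```bash
ls; mkdir -p pics; python3 - <<'E'
from plant import manip
import cv2
s=manip.state(); print(s)
for n in ["scene","side","wrist"]:
    c=manip.get_calibration(n); print(n,c)
    cv2.imwrite(f"pics/{n}0.png",cv2.cvtColor(manip.grab_frame(n),cv2.COLOR_RGB2BGR))
E
```

```text
pics
{'time': 0.0, 'joint_pos': array([ 1.17003991e+00,  5.33405701e-02,  1.61432526e+00, -2.10230054e-05,
        1.47602436e+00, -1.19039299e-01]), 'joint_vel': array([ 0.00037887, -0.00055293,  0.0009811 , -0.00038957,  0.00080771,
        0.00097512]), 'joint_efforts': array([ 8.08395816e-05, -3.93686843e+01, -3.70175350e+01, -1.16776023e-04,
        7.01686396e-03,  1.46847253e-05]), 'tool_pos': array([0.17350655, 0.5997015 , 0.20155453]), 'tool_rot': array([-2.59402372e-04,  1.40392150e-01,  9.90095422e-01, -1.01623502e-03]), 'contact_force': array([ 0.2546789 ,  0.19590139, -0.70846728]), 'ft_torque': array([-0.02221849, -0.0283178 ,  0.00016411]), 'gripper_width': 0.9967512975959067}
scene {'fov_y': 55.337609313994875, 'cx': 254.400210447924, 'cy': 191.2360112668706, 'dist_coeffs': array([-0.00230976,  0.        ,  0.        ,  0.        ,  0.        ]), 'R': array([[-0.26317179,  0.96471594,  0.00798459],
       [ 0.71250227,  0.19993532, -0.67258188],
       [-0.65044687, -0.17131554, -0.73997963]]), 't': array([ 0.13946111, -0.35969257,  1.1893911 ])}
side {'fov_y': 51.706832372373334, 'cx': 252.615260783444, 'cy': 192.77037959778528, 'dist_coeffs': array([0.0137972, 0.       , 0.       , 0.       , 0.       ]), 'R': array([[ 0.75133193, -0.65959035,  0.02099784],
       [-0.40094328, -0.48152024, -0.77934764],
       [ 0.52416106,  0.57712982, -0.62623985]]), 't': array([-0.38172722,  0.23689293,  0.72885886])}
wrist {'fov_y': 62.69613713013406, 'cx': 252.16531711310648, 'cy': 191.5917618630622, 'dist_coeffs': array([-0.01172685,  0.        ,  0.        ,  0.        ,  0.        ]), 'R': array([[ 0.27890896,  0.96031694, -0.00108379],
       [ 0.9230832 , -0.26778345,  0.27606054],
       [ 0.26481539, -0.07799619, -0.96113964]]), 't': array([-0.62401061, -0.03517428,  0.37880194])}
```

View pics/scene0.png

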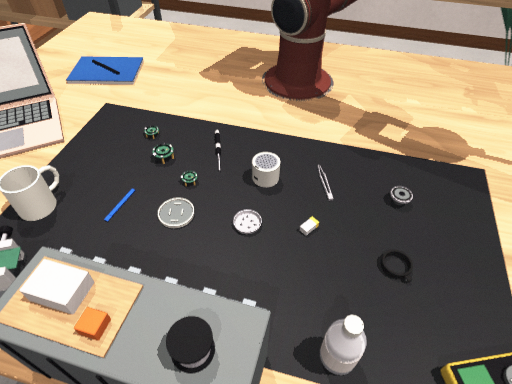

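View pics/side0.png

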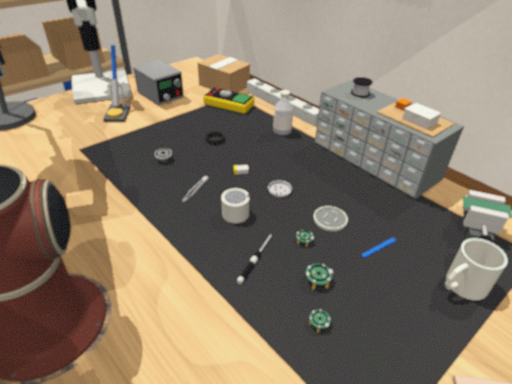

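View pics/wrist0.png

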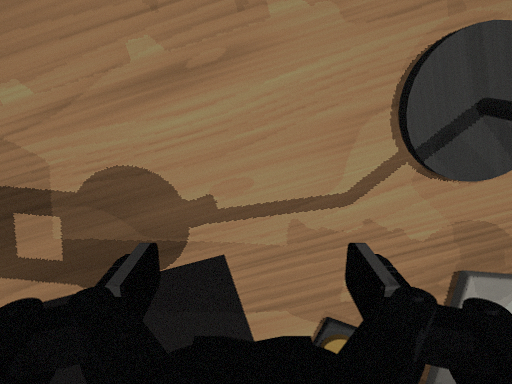

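The scene view shows the cap (266,169), driver (401,195), battery (309,226), base (176,212), screw dish (247,222), tweezers (325,182) and screwdriver (218,150). There are three boards, at (151,131), (163,152) and (189,178). I'll triangulate these and compare the boards' sizes.

```bash
cat > h.py <<'E'
import numpy as np, cv2
from scipy.spatial.transform import Rotation as Ro
def K(c):
    f=192/np.tan(np.radians(c["fov_y"])/2)
    return np.array([[f,0,c["cx"]],[0,f,c["cy"]],[0,0,1.]])
def ray(c,uv):
    n=cv2.undistortPoints(np.array([[uv]],float),K(c),c["dist_coeffs"]).ravel()
    R=np.array(c["R"]);t=np.array(c["t"])
    return -R.T@t, R.T@np.array([n[0],n[1],1.])
def atz(c,uv,z):
    o,d=ray(c,uv); return o+d*(z-o[2])/d[2]
def proj(c,X):
    p,_=cv2.projectPoints(np.atleast_2d(np.array(X,float)),cv2.Rodrigues(np.array(c["R"]))[0],np.array(c["t"],float),K(c),c["dist_coeffs"]); return p.reshape(-1,2)
def tri(a,ua,b,ub):
    o1,d1=ray(a,ua);o2,d2=ray(b,ub)
    s=np.linalg.lstsq(np.c_[d1,-d2],o2-o1,rcond=None)[0]
    p,q=o1+d1*s[0],o2+d2*s[1]; return (p+q)/2,np.linalg.norm(p-q)
def save(n,im): cv2.imwrite(f"pics/{n}.png",cv2.cvtColor(im,cv2.COLOR_RGB2BGR))
E
python3 - <<'E'
from plant import manip
from h import *
a=manip.get_calibration("scene");b=manip.get_calibration("side")
for n,u,v in [("base",(176,212),(330,218)),("dish",(247,222),(280,188)),("batt",(309,226),(240,170)),("driver",(401,195),(163,155)),("captop",(265,161),(235,196)),("b1",(151,130),(320,318)),("b2",(163,151),(319,273)),("b3",(189,177),(305,236))]:
    p,e=tri(a,u,b,v); print(n,p.round(3),round(e,4))
im=cv2.imread("pics/scene0.png");im2=cv2.imread("pics/side0.png")
c1=cv2.resize(im[110:240,120:250],(600,600),interpolation=cv2.INTER_CUBIC)
cv2.imwrite("pics/c1.png",c1)
E
```

```text
base [ 0.618 -0.157  0.005] 0.0019
dish [0.605 0.003 0.008] 0.0021
batt [0.578 0.134 0.006] 0.0013
driver [0.445 0.32  0.018] 0.0039
captop [0.457 0.006 0.055] 0.0011
b1 [ 0.382 -0.33   0.017] 0.0014
b2 [ 0.456 -0.26   0.021] 0.0029
b3 [ 0.518 -0.166  0.015] 0.0025
```

View pics/c1.png

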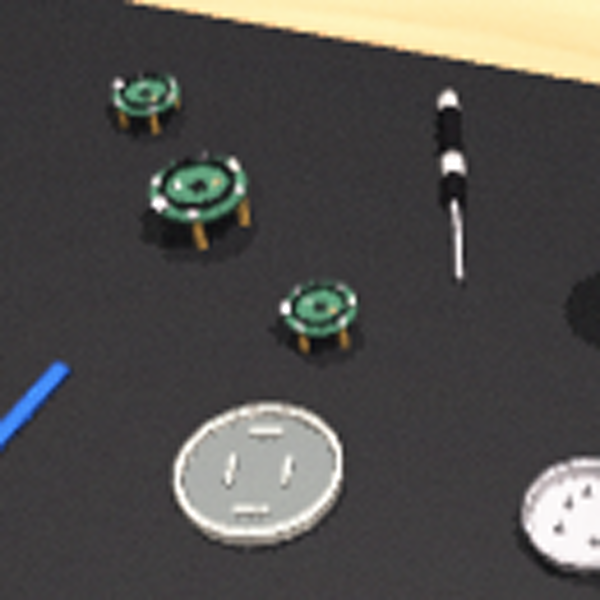

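The board meant is the middle one, at (163,152). It measures about 21 px across, which is about 50 mm, while the other two, at (151,131) and (189,178), are about 35 mm. Next I'll set up move-planning helpers.

```bash
cat >> h.py <<'E'
def toolR(yaw_y):
    # tool z down, tool y pointing along world yaw yaw_y
    y=np.array([np.cos(yaw_y),np.sin(yaw_y),0]);z=np.array([0,0,-1.]);x=np.cross(y,z)
    return np.c_[x,y,z]
def plan(s,p,yaw,near=True,cur=None):
    q=np.array(s["tool_rot"]);R=Ro.from_quat(q[[1,2,3,0]]).as_matrix()
    d=R.T@(np.array(p)-s["tool_pos"])
    cy=np.arctan2(R[1,1],R[0,1])
    if near:
        yaw=cy+(yaw-cy+np.pi/2)%np.pi-np.pi/2
    rv=Ro.from_matrix(R.T@toolR(yaw)).as_rotvec()
    j6=s["joint_pos"][5]; j1=s["joint_pos"][0]
    print("delta",d.round(4),"rot",rv.round(4),"| rows~",max(np.linalg.norm(d)/.05,np.degrees(np.linalg.norm(rv))/8.59).round(1),"yaw now %.3f tgt %.3f j6 tgt~%.2f"%(cy,yaw,np.arctan2(p[1],p[0])-yaw))
E
python3 - <<'E'
from plant import manip
from h import *
s=manip.state();c=manip.get_calibration("wrist")
q=s["tool_rot"];R=Ro.from_quat(q[[1,2,3,0]]).as_matrix()
C=-np.array(c["R"]).T@c["t"]
print("cam in tool",R.T@(C-s["tool_pos"]),"cam axes in tool\n",(R.T@np.array(c["R"]).T).round(3))
plan(s,[0.50,0.134,0.25],np.pi/2)
plan(s,[0.66,0.134,0.25],np.pi/2)
# where does optical axis hit relative
E
```

```text
cam in tool [ 0.07019105 -0.00022645 -0.1714154 ] cam axes in tool
 [[-0.001 -0.961 -0.276]
 [ 1.    -0.001  0.   ]
 [-0.001 -0.276  0.961]]
delta [-0.4431 -0.3568 -0.0477] rot [-0.0015 -0.0004 -0.2818] | rows~ 11.4 yaw now 1.289 tgt 1.571 j6 tgt~-1.31
delta [-0.5968 -0.3123 -0.0478] rot [-0.0015 -0.0004 -0.2818] | rows~ 13.5 yaw now 1.289 tgt 1.571 j6 tgt~-1.37
```

Call:
step_arm([
  [-0.48,-0.35,-0.02,0,0,-0.28,-1],
  [-0.48,-0.35,-0.02,0,0,-0.28,-1],
  [-0.48,-0.35,-0.02,0,0,-0.28,-1],
  [-0.48,-0.35,-0.02,0,0,-0.28,-1],
  [-0.48,-0.35,-0.02,0,0,-0.28,-1],
  [-0.48,-0.35,-0.02,0,0,-0.28,-1],
  [-0.48,-0.35,-0.02,0,0,-0.28,-1],
  [-0.48,-0.35,-0.02,0,0,-0.28,-1],
  [-0.48,-0.35,-0.02,0,0,-0.28,-1],
  [-0.48,-0.35,-0.02,0,0,-0.28,-1],
  [-0.48,-0.35,-0.02,0,0,-0.28,-1],
  [-0.48,-0.35,-0.02,0,0,-0.28,-1],
  [-0.48,-0.35,-0.02,0,0,-0.28,-1],
  [-0.48,-0.35,-0.02,0,0,-0.28,-1],
  [-0.48,-0.35,-0.02,0,0,-0.28,-1],
  [-0.48,-0.35,-0.02,0,0,-0.28,-1],
])

```text
time: 1.75
tool_pos: [0.5368, 0.1318, 0.2226]
tool_rot: [-0.0, -0.0, 1.0, 0.0]
contact_force: [0.1, -0.3, 0.2]
gripper_width: 1.0
```

```bash
cat > snap.py <<'E'
import sys,pickle
from plant import manip
from h import *
n=sys.argv[1]; cam=sys.argv[2] if len(sys.argv)>2 else "wrist"
s=manip.state();c=manip.get_calibration(cam);im=manip.grab_frame(cam)
save(n,im);pickle.dump((s,c),open(f"pics/{n}.pkl","wb"))
print("t",s["time"],"tcp",s["tool_pos"].round(4),"F",s["contact_force"].round(1),"w",round(float(s["gripper_width"]),3),"q",s["joint_pos"].round(2))
E
python3 snap.py w1
```

```text
t 1.75 tcp [0.5368 0.1318 0.2226] F [ 0.1 -0.3  0.2] w 1.0 q [ 0.11 -0.13  1.76  0.    1.51 -1.46]
```

View pics/w1.png

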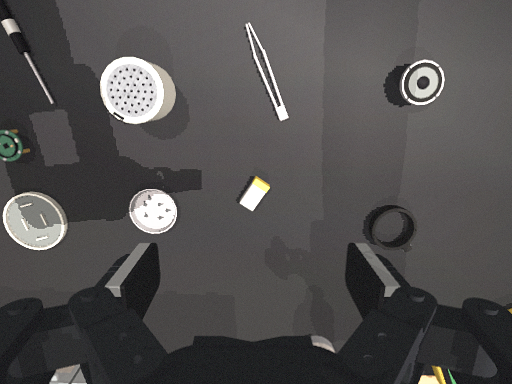

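The wrist view shows the battery at (254,193) with its yellow end up and to the right, the cap at (135,90) with its dark bar at (112,117), and the driver at (422,82). The base is at (35,221) and the dish at (153,211).

```bash
cat > crop.py <<'E'
import sys,cv2
n,x0,y0,x1,y1=sys.argv[1],*map(int,sys.argv[2:6])
im=cv2.imread(f"pics/{n}.png")[y0:y1,x0:x1]
k=min(800/im.shape[1],600/im.shape[0]);print("scale",k)
cv2.imwrite(f"pics/{sys.argv[6]}.png",cv2.resize(im,None,fx=k,fy=k,interpolation=cv2.INTER_CUBIC))
E
python3 crop.py w1 224 163 284 223 w1b; python3 crop.py w1 0 170 90 260 w1base
```

```text
scale 10.0
scale 6.666666666666667
```

View pics/w1b.png

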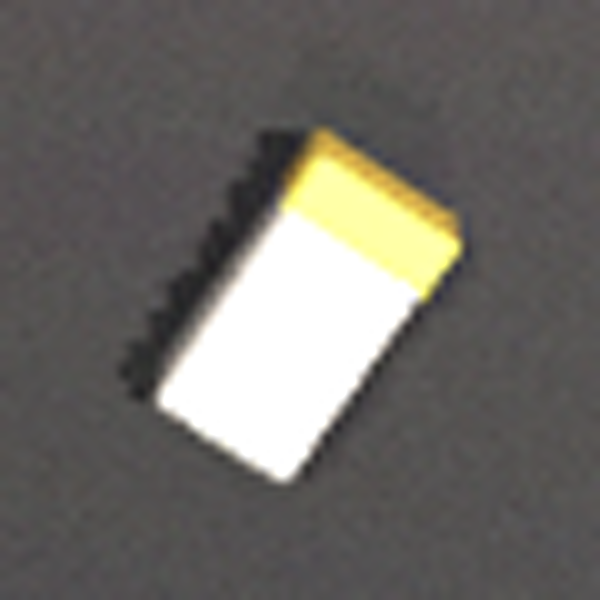

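View pics/w1base.png

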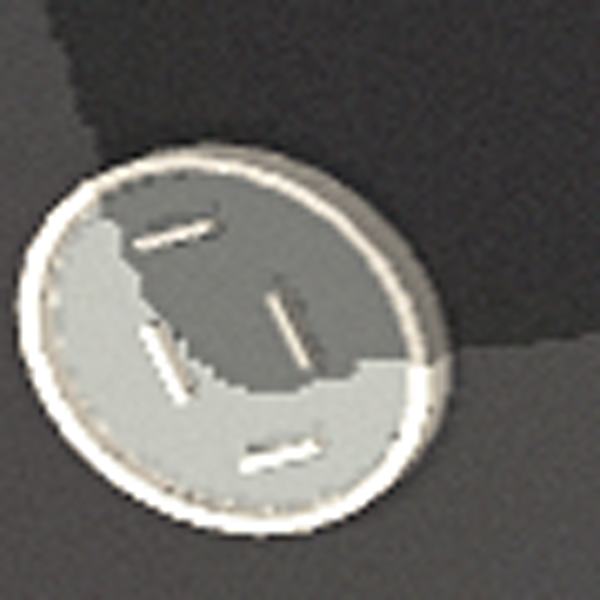

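```bash
cat > meas.py <<'E'
import pickle
from h import *
def L(n): return pickle.load(open(f"pics/{n}.pkl","rb"))
def pts(c,crop,k,off,z):
    return np.array([atz(c,((x+.5)/k-.5+off[0],(y+.5)/k-.5+off[1]),z) for x,y in crop])
E
python3 - <<'E'
from meas import *
s,c=L("w1")
P=pts(c,[(312,152),(463,243),(288,483),(157,402)],10,(224,163),.0155)
print(P.round(4),"ctr",P.mean(0).round(4)); print([np.linalg.norm(P[i]-P[(i+1)%4]).round(4) for i in range(4)])
l=P[0]+P[1]-P[2]-P[3]; yb=np.arctan2(l[1],l[0]);print("long yaw",yb, yb+np.pi)
R=pts(c,[(175,235),(282,456)],20/3,(0,170),.008);d=R[1]-R[0];print("ribx",R.round(4),R.mean(0),np.linalg.norm(d),np.arctan2(d[1],d[0]))
R=pts(c,[(165,365),(289,332)],20/3,(0,170),.008);d=R[1]-R[0];print("riby",R.round(4),R.mean(0),np.linalg.norm(d),np.arctan2(d[1],d[0])-np.pi/2)
plan(s,[*P.mean(0)[:2],.06],yb+np.pi/2)
plan(s,[P.mean(0)[0]-.01,P.mean(0)[1],.10],yb+np.pi/2)
E
```

```text
[[0.5576 0.135  0.0155]
 [0.5692 0.1538 0.0155]
 [0.6009 0.132  0.0155]
 [0.59   0.1155 0.0155]] ctr [0.5794 0.1341 0.0155]
[np.float64(0.0221), np.float64(0.0384), np.float64(0.0198), np.float64(0.0378)]
long yaw 2.5684477054513715 5.710040359041164
ribx [[ 0.5951 -0.1618  0.008 ]
 [ 0.6418 -0.1495  0.008 ]] [ 0.6184363  -0.15568076  0.008     ] 0.04829898479512884 0.25737394508508277
riby [[ 0.6222 -0.1693  0.008 ]
 [ 0.6152 -0.1432  0.008 ]] [ 0.61872159 -0.15622653  0.008     ] 0.027067493506927224 0.2614073618038546
delta [-0.0427  0.0023  0.1626] rot [ 0.000e+00 -4.000e-04  5.732e-01] | rows~ 3.8 yaw now 1.571 tgt 0.998 j6 tgt~-0.77
delta [-0.0327  0.0023  0.1226] rot [ 0.000e+00 -4.000e-04  5.732e-01] | rows~ 3.8 yaw now 1.571 tgt 0.998 j6 tgt~-0.77
```

Call:
step_arm([
  [-0.04,0.002,0.12,0,0,0.573,0],
  [-0.04,0.002,0.12,0,0,0.573,0],
  [-0.04,0.002,0.12,0,0,0.573,0],
  [-0.04,0.002,0.12,0,0,0.573,0],
  [-0.04,0.002,0.12,0,0,0.573,0],
  [-0.04,0.002,0.12,0,0,0.573,0],
  [-0.04,0.002,0.12,0,0,0.573,0],
])

```text
time: 2.5
tool_pos: [0.5781, 0.1331, 0.1042]
tool_rot: [0.001, 0.282, 0.959, 0.0]
contact_force: [-0.8, 0.4, -0.8]
gripper_width: 0.5
```

```bash
python3 snap.py w2
```

```text
t 2.5 tcp [0.5781 0.1331 0.1042] F [-0.8  0.4 -0.8] w 0.5 q [ 0.1   0.06  1.78 -0.    1.3  -0.9 ]
```

View pics/w2.png

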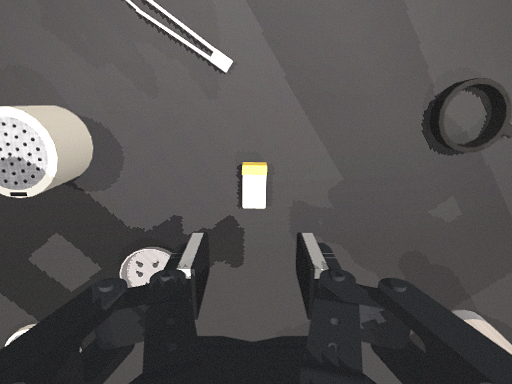

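The battery sits straight between the jaws, with its top at about columns 242–267 and rows 174–208.

```bash
python3 crop.py w2 225 155 285 215 w2b
```

```text
scale 10.0
```

View pics/w2b.png

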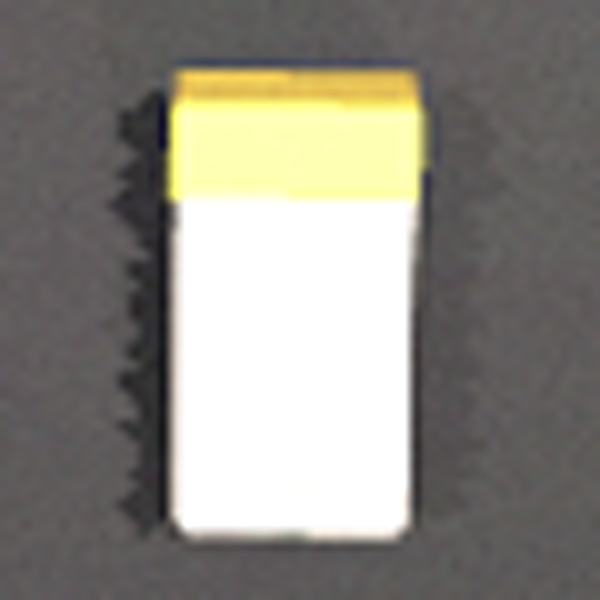

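```bash
python3 - <<'E'
from meas import *
from plant import manip
s1,c1=L("w1");s,c=L("w2")
P=pts(c,[(170,100),(425,100),(410,538),(172,538)],10,(225,155),.0155)
print(P.round(4),"ctr",P.mean(0).round(4)); print([np.linalg.norm(P[i]-P[(i+1)%4]).round(4) for i in range(4)])
l=P[0]+P[1]-P[2]-P[3]; yb=np.arctan2(l[1],l[0]);print("yaw",yb)
A=[(312,152),(463,243),(288,483),(157,402)];B=[(170,100),(425,100),(410,538),(172,538)]
for a,b in zip(A,B): print(tri(c1,np.array(a)/10+[223.55,162.55],c,np.array(b)/10+[224.55,154.55]))
plan(manip.state(),[*P.mean(0)[:2],.013],yb+np.pi/2)
E
```

```text
[[0.5575 0.1359 0.0155]
 [0.5691 0.1538 0.0155]
 [0.6013 0.1321 0.0155]
 [0.59   0.1147 0.0155]] ctr [0.5795 0.1341 0.0155]
[np.float64(0.0214), np.float64(0.0388), np.float64(0.0208), np.float64(0.0388)]
yaw 2.555684226375829
(array([0.55831043, 0.13520033, 0.0115456 ]), np.float64(0.0005306955432499698))
(array([0.5690325 , 0.15383298, 0.01608041]), np.float64(0.00012764103061264532))
(array([0.60142401, 0.1319974 , 0.01441892]), np.float64(0.000360030220919398))
(array([0.58868264, 0.11565978, 0.0198871 ]), np.float64(0.00021193548816412735))
delta [-0.0003  0.0015  0.0912] rot [0.0015 0.0019 0.013 ] | rows~ 1.8 yaw now 0.998 tgt 0.985 j6 tgt~-0.76
```

Call:
step_arm([
  [0,0.001,0.05,0,0,0.013,0],
  [0,0.001,0.08,0,0,0.013,0],
  [0,0.001,0.09,0,0,0.013,0],
  [0,0.001,0.09,0,0,0.013,0],
  [0,0.001,0.09,0,0,0.013,0],
  [0,0.001,0.09,0,0,0.013,0],
])

```text
time: 3.15
tool_pos: [0.5802, 0.1336, 0.0155]
tool_rot: [0.002, 0.29, 0.957, 0.001]
contact_force: [0.4, -0.2, 1.0]
gripper_width: 0.495
```

```bash
python3 snap.py s2 side; python3 crop.py s2 190 130 290 210 s2c
```

```text
t 3.15 tcp [0.5802 0.1336 0.0155] F [ 0.4 -0.2  1. ] w 0.495 q [ 0.1   0.17  1.82 -0.    1.15 -0.88]
scale 7.5
```

View pics/s2c.png

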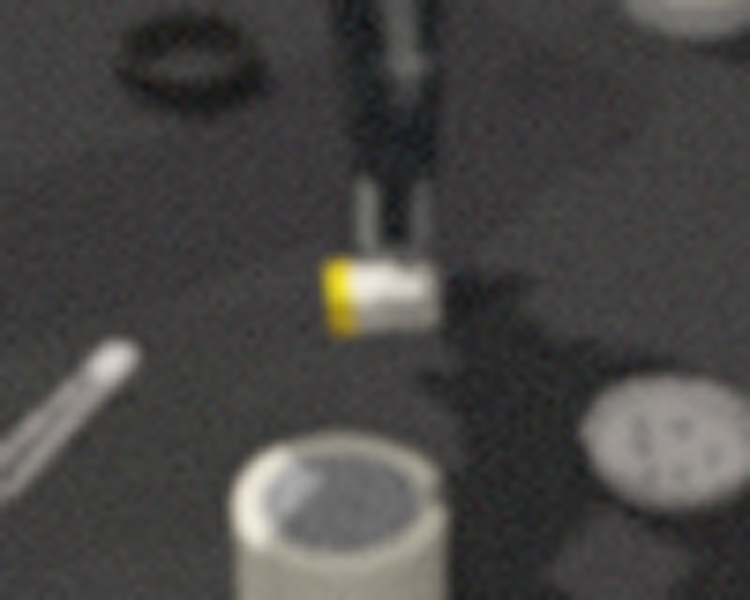

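Call:
step_arm([
  [0,0,0.003,0,0,0,0],
  [0,0,0.003,0,0,0,0.4],
  [0,0,0.003,0,0,0,1],
  [0,0,0.003,0,0,0,1],
  [0,0,0.003,0,0,0,1],
  [0,0,0.003,0,0,0,1],
  [0,0,0.003,0,0,0,1],
  [0,0,0.003,0,0,0,1],
])

```text
time: 4.0
tool_pos: [0.5781, 0.1334, 0.0098]
tool_rot: [0.0, 0.29, 0.957, -0.0]
contact_force: [0.7, -0.5, 0.8]
gripper_width: -0.002
```

```bash
python3 snap.py s3 side; python3 crop.py s3 190 130 290 210 s3c
```

```text
t 4.0 tcp [0.5781 0.1334 0.0098] F [ 0.7 -0.5  0.8] w -0.002 q [ 0.1   0.17  1.83 -0.    1.14 -0.88]
scale 7.5
```

View pics/s3c.png

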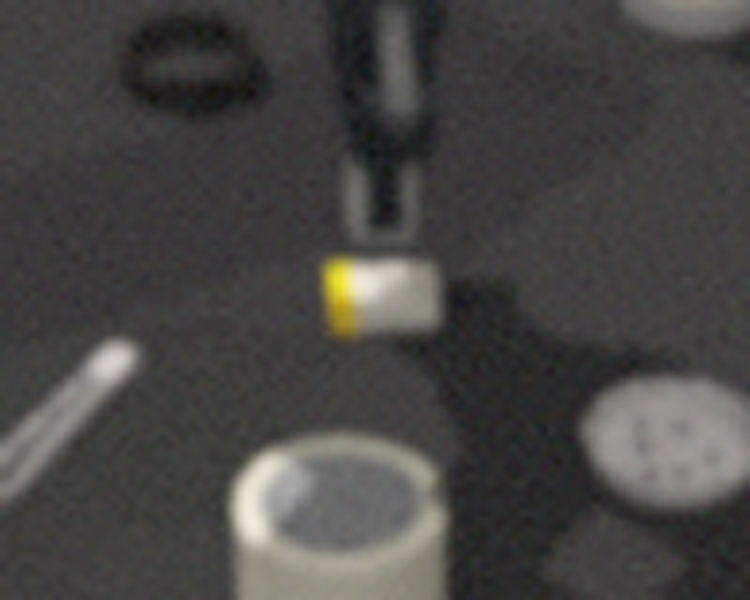

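The gripper shut fully on nothing. I'll check where the tips really are in all the views.

```bash
python3 snap.py w4; python3 snap.py sc4 scene; python3 - <<'E'
from meas import *
for n in("w4","sc4","s3"):
    s,c=L(n); p=s["tool_pos"]
    print(n,s["tool_pos"].round(4),"tcp px",proj(c,p),"tip",proj(c,p-[0,0,.008]),"+50",proj(c,p+[0,0,.05]), "batt",proj(c,[.5795,.1341,.0155]))
E
python3 crop.py sc4 270 190 350 250 sc4c
```

```text
t 4.05 tcp [0.5781 0.1334 0.0098] F [-0.5  0.2 -0.4] w 0.0 q [ 0.1   0.17  1.83 -0.    1.14 -0.88]
t 4.1 tcp [0.5781 0.1334 0.0098] F [-0.1 -0.3  0.2] w -0.001 q [ 0.1   0.17  1.83  0.    1.14 -0.88]
w4 [0.5781 0.1334 0.0098] tcp px [[252.46724141 225.9921137 ]] tip [[252.44461273 220.98594459]] +50 [[252.66641824 270.06453639]] batt [[254.87190755 231.10402726]]
sc4 [0.5781 0.1334 0.0098] tcp px [[308.68938597 225.02510083]] tip [[308.25241809 227.26805416]] +50 [[311.57728244 210.20013288]] batt [[309.20401479 223.98729666]]
s3 [0.5781 0.1334 0.0098] tcp px [[239.96981708 168.7715108 ]] tip [[239.96703691 171.11049836]] +50 [[239.98749085 153.65529458]] batt [[240.20641538 166.80258695]]
scale 10.0
```

View pics/w4.png

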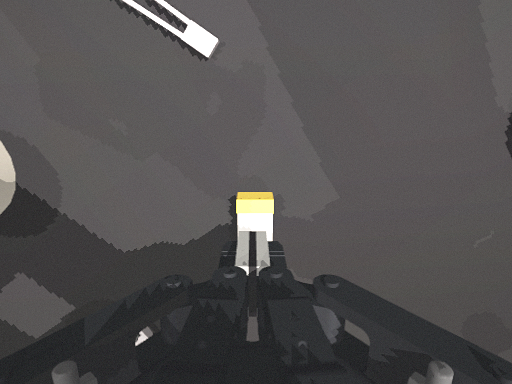

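View pics/sc4c.png

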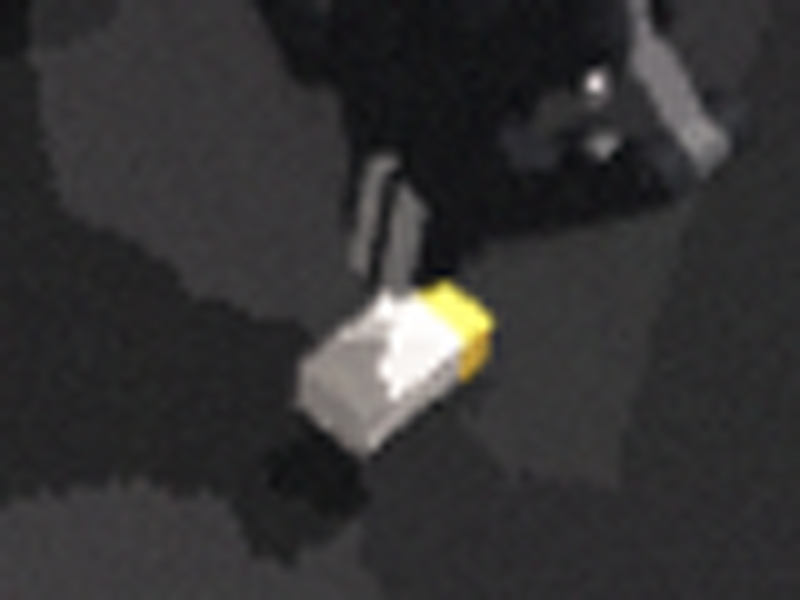

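```bash
python3 - <<'E'
from meas import *
_,a=L("sc4");_,b=L("s3");s,w=L("w4")
print(tri(a,(308.5,218.5),b,(241,162)))
p=s["tool_pos"];q=s["tool_rot"];R=Ro.from_quat(q[[1,2,3,0]]).as_matrix()
for dz in(.008,-.01,-.02,-.03): print(dz,proj(w,[p+R@[x,0,dz] for x in(.011,-.011)]).round(1).tolist())
E
python3 crop.py w4 200 180 310 262 w4c
```

```text
(array([0.57954787, 0.13060861, 0.03334315]), np.float64(0.00028055486143191557))
0.008 [[252.4, 203.8], [252.5, 237.6]]
-0.01 [[252.5, 214.2], [252.5, 250.9]]
-0.02 [[252.5, 220.9], [252.5, 259.5]]
-0.03 [[252.6, 228.4], [252.6, 269.1]]
scale 7.2727272727272725
```

View pics/w4c.png

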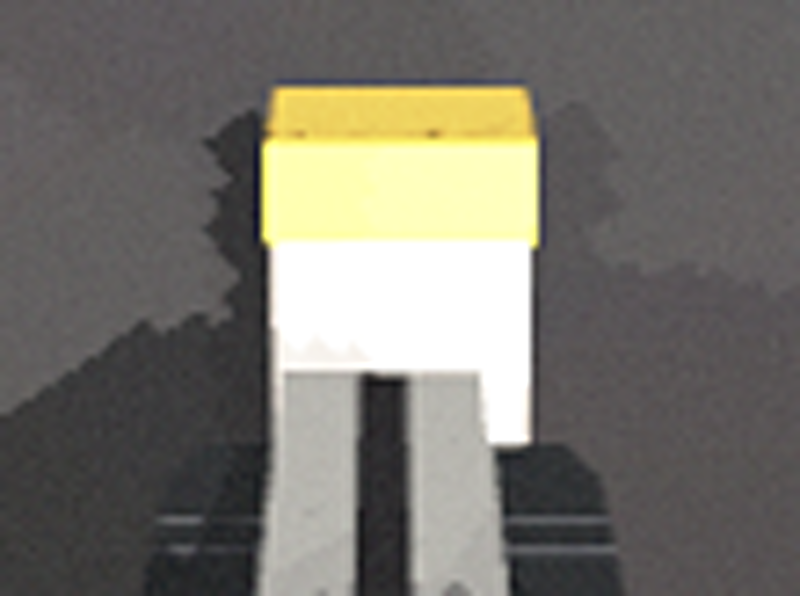

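```bash
python3 - <<'E'
from meas import *
s,w=L("w4")
P=[[0.5575,.1359,.0155],[.5691,.1538,.0155]]
print("pred top far edge",proj(w,P))
E
python3 - <<'E'
from plant import manip
s=manip.state(); print(s["tool_pos"],s["joint_pos"])
E
```

```text
pred top far edge [[235.48729344 198.64124973]
 [274.23407508 198.12640404]]
[0.57805255 0.13341962 0.00976428] [ 1.01441749e-01  1.73208864e-01  1.82567975e+00 -1.57157084e-05
  1.14279894e+00 -8.81546491e-01]
```

The battery's predicted pixels match this view, so the reported arm pose is right. But the side and scene views put the shut fingertips at z≈0.033, about 24 mm behind the TCP rather than 8 mm ahead of it. I'll allow for that: open, go down in steps and check.

Call:
step_arm([
  [0,0,0,0,0,0,0],
  [0,0,0,0,0,0,0],
  [0,0,0,0,0,0,0],
  [0,0.001,0.01,0,0,0,0],
  [0,0.001,0.018,0,0,0,0],
  [0,0.001,0.018,0,0,0,0],
  [0,0.001,0.018,0,0,0,0],
])

```text
time: 4.85
tool_pos: [0.578, 0.1342, -0.0091]
tool_rot: [-0.001, 0.29, 0.957, -0.0]
contact_force: [-0.4, -0.1, 0.0]
gripper_width: 0.498
```

```bash
python3 snap.py s5 side; python3 snap.py sc5 scene;python3 crop.py s5 190 130 290 210 s5c; python3 crop.py sc5 270 190 350 250 sc5c
```

```text
t 4.85 tcp [ 0.578   0.1342 -0.0091] F [-0.4 -0.1  0. ] w 0.498 q [ 0.1   0.2   1.83  0.    1.11 -0.88]
t 4.9 tcp [ 0.5785  0.1342 -0.0085] F [-0.4 -0.8  0.3] w 0.5 q [ 0.1   0.2   1.83 -0.    1.11 -0.88]
scale 7.5
scale 10.0
```

View pics/s5c.png

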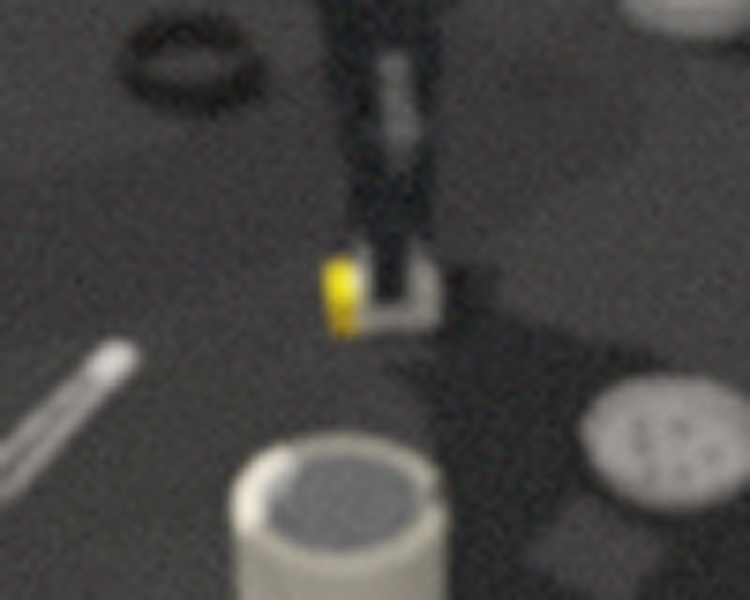

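View pics/sc5c.png

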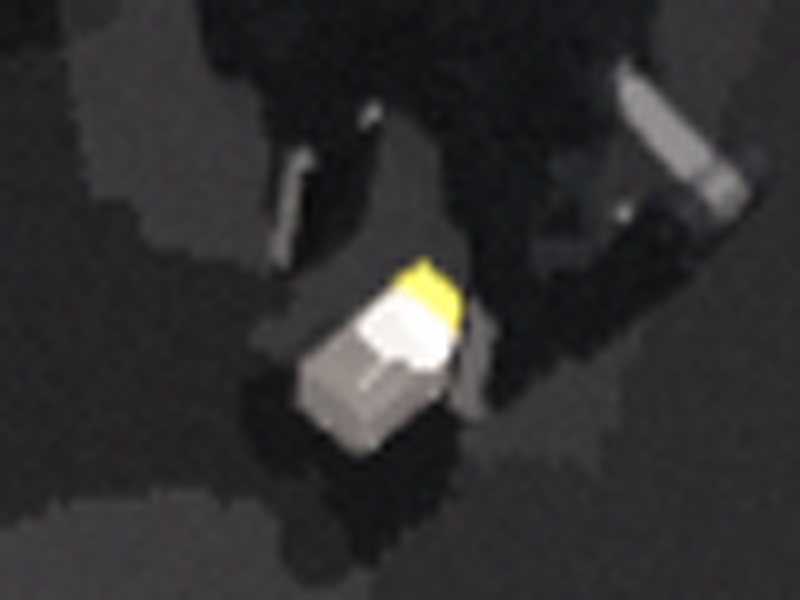

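```bash
python3 - <<'E'
from meas import *
_,a=L("sc5");_,b=L("s5");s,_=L("sc5");u=np.array([.553,.833,0]);p=s["tool_pos"]
def zat(c,uv,off):
    o,d=ray(c,uv);t=((p+u*off-o)@u)/(d@u);return o+d*t
for off in(-.021,-.028,-.035): print("side near",off,zat(b,(242.7,170.4),off))
for off in(.021,.028,.035): print("scene far",off,zat(a,(317.8,231.5),off))
for off in(-.021,-.028,-.035): print("scene near",off,zat(a,(297.8,216.5),off))
E
```

```text
side near -0.021 [0.57136964 0.11375659 0.01815665]
side near -0.028 [0.56680315 0.1083873  0.02319683]
side near -0.035 [0.56223666 0.10301801 0.02823702]
scene far 0.021 [0.58526246 0.15493857 0.00384903]
scene far 0.028 [0.59848811 0.15455934 0.02124778]
scene far 0.035 [0.61171377 0.1541801  0.03864653]
scene near -0.021 [0.58015545 0.107924   0.03297904]
scene near -0.028 [0.56868107 0.10714061 0.01872973]
scene near -0.035 [0.5572067  0.10635723 0.00448042]
```

Call:
step_arm([
  [0,0,0.009,0,0,0,0],
  [0,0,0.009,0,0,0,0],
  [0,0,0.009,0,0,0,0.3],
  [0,0,0.009,0,0,0,0.6],
  [0,0,0.009,0,0,0,0.6],
  [0,0,0.009,0,0,0,0.6],
  [0,0,0.009,0,0,0,0.6],
])

```text
time: 5.65
tool_pos: [0.5788, 0.1343, -0.017]
tool_rot: [0.0, 0.29, 0.957, 0.0]
contact_force: [-0.5, -0.5, -0.2]
gripper_width: 0.212
```

```bash
python3 snap.py w6;python3 crop.py w6 180 150 330 262 w6c
```

```text
t 5.65 tcp [ 0.5788  0.1343 -0.017 ] F [-0.5 -0.5 -0.2] w 0.212 q [ 0.1   0.21  1.83 -0.    1.1  -0.88]
scale 5.333333333333333
```

View pics/w6c.png

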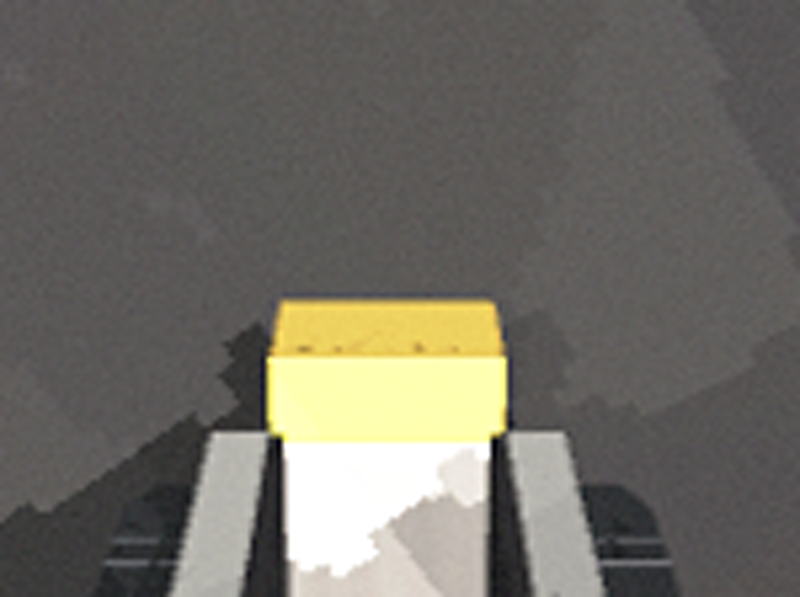

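Call:
step_arm([
  [0,0,0.003,0,0,0,0.4],
  [0,0,0.006,0,0,0,0.4],
  [0,0,0.008,0,0,0,0.4],
  [0,0,0.008,0,0,0,0.4],
])

```text
time: 6.1
tool_pos: [0.5781, 0.1342, -0.0259]
tool_rot: [-0.001, 0.29, 0.957, -0.0]
contact_force: [0.4, 0.4, -0.0]
gripper_width: 0.298
```

```bash
python3 snap.py w7;python3 snap.py sc7 scene;python3 snap.py s7 side;python3 crop.py w7 180 150 330 262 w7c; python3 crop.py sc7 270 190 350 250 sc7c;python3 crop.py s7 190 130 290 210 s7c
```

```text
t 6.1 tcp [ 0.5781  0.1342 -0.0259] F [ 0.4  0.4 -0. ] w 0.298 q [ 0.1   0.23  1.83 -0.    1.08 -0.88]
t 6.15 tcp [ 0.5783  0.1342 -0.0256] F [ 0.6 -1.3 -0.4] w 0.303 q [ 0.1   0.23  1.83 -0.    1.08 -0.88]
t 6.2 tcp [ 0.5785  0.1342 -0.0254] F [-0.2 -0.2  0.3] w 0.299 q [ 0.1   0.23  1.83 -0.    1.08 -0.88]
scale 5.333333333333333
scale 10.0
scale 7.5
```

View pics/w7c.png

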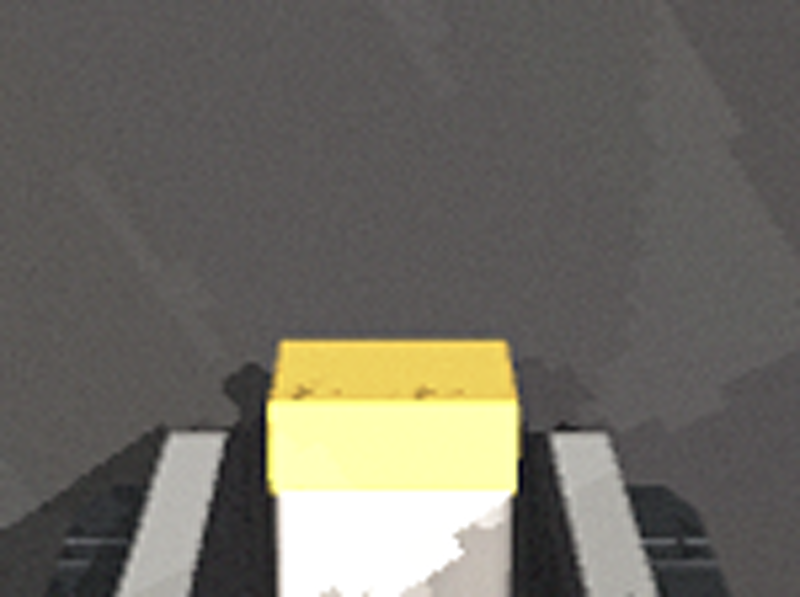

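View pics/sc7c.png

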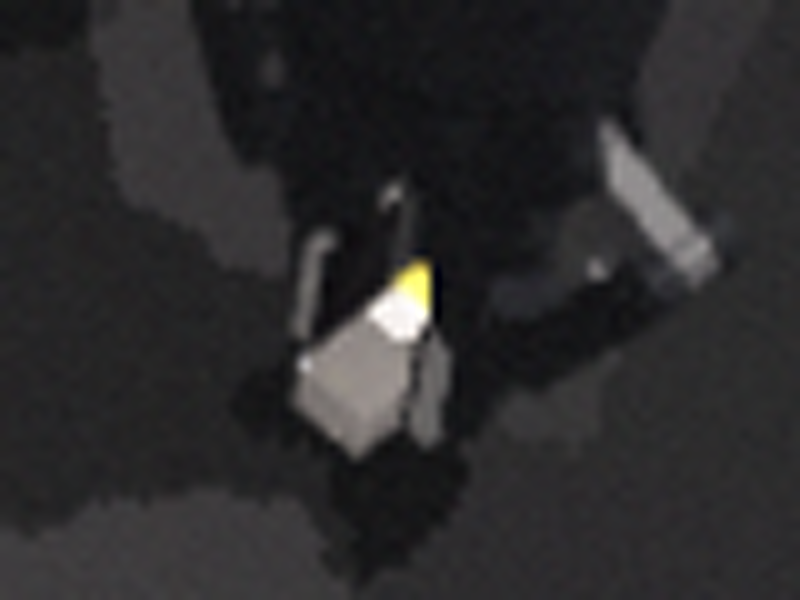

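View pics/s7c.png

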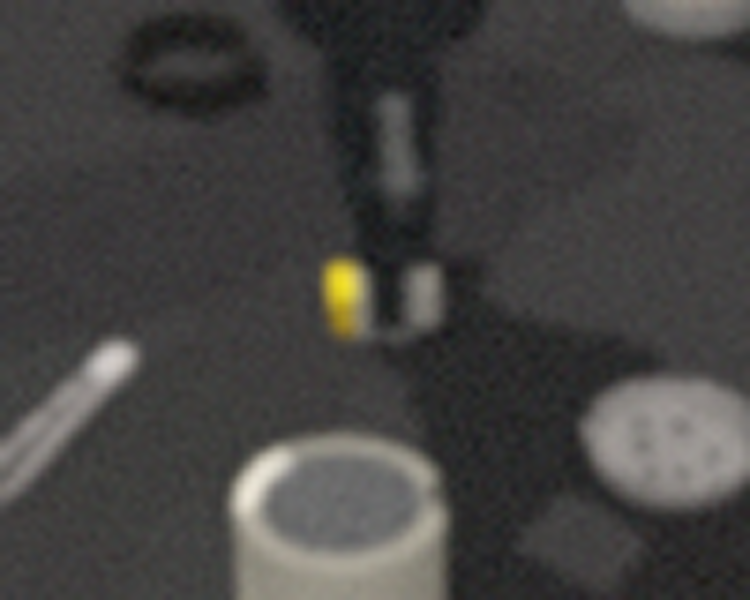

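Call:
step_arm([
  [0,0,0,0,0,0,1],
  [0,0,0,0,0,0,1],
  [0,0,0,0,0,0,1],
  [0,0,0,0,0,0,1],
  [0,0,0,0,0,0,1],
])

```text
time: 6.75
tool_pos: [0.579, 0.1343, -0.0249]
tool_rot: [0.0, 0.29, 0.957, 0.0]
contact_force: [0.6, 0.8, 1.5]
gripper_width: 0.21
```

```bash
python3 snap.py w8;python3 crop.py w8 180 150 330 262 w8c
```

```text
t 6.75 tcp [ 0.579   0.1343 -0.0249] F [0.6 0.8 1.5] w 0.21 q [ 0.1   0.23  1.83 -0.    1.08 -0.88]
scale 5.333333333333333
```

View pics/w8c.png

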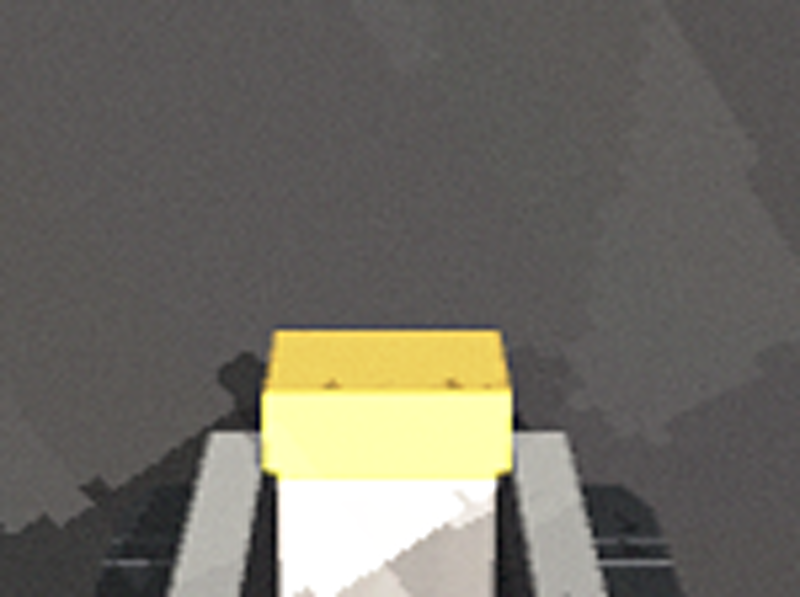

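```bash
python3 - <<'E'
from meas import *
s,a=L("sc7");_,b=L("s7");p=s["tool_pos"]
R=Ro.from_quat(s["tool_rot"][[1,2,3,0]]).as_matrix()
# project hypothetical finger tip corners: inner face at +-.0128, outer +-.027, x +-.011, dz
for dz in(-.02,-.025,-.03,-.035):
    X=[p+R@[x,y,dz] for x in(.011,-.011) for y in(.0128,.020,-.0128,-.020)]
    print(dz,"z",p[2]-dz,"scene crop",((proj(a,X)-[270,190])*10).round().tolist(),"\n   side",((proj(b,X)-[190,130])*7.5).round().tolist())
E
```

```text
-0.02 z -0.005640741586583727 scene crop [[460.0, 404.0], [485.0, 425.0], [374.0, 333.0], [350.0, 313.0], [390.0, 459.0], [415.0, 480.0], [304.0, 385.0], [280.0, 365.0]] 
   side [[341.0, 305.0], [339.0, 294.0], [348.0, 345.0], [350.0, 357.0], [399.0, 302.0], [397.0, 291.0], [407.0, 342.0], [409.0, 353.0]]
-0.025 z -0.0006407415865837263 scene crop [[463.0, 391.0], [488.0, 411.0], [376.0, 319.0], [353.0, 299.0], [393.0, 445.0], [418.0, 466.0], [306.0, 372.0], [282.0, 351.0]] 
   side [[341.0, 294.0], [339.0, 283.0], [348.0, 334.0], [350.0, 346.0], [399.0, 291.0], [397.0, 280.0], [407.0, 331.0], [409.0, 342.0]]
-0.03 z 0.004359258413416271 scene crop [[466.0, 377.0], [491.0, 397.0], [379.0, 305.0], [355.0, 285.0], [396.0, 431.0], [421.0, 453.0], [309.0, 358.0], [285.0, 337.0]] 
   side [[341.0, 284.0], [339.0, 273.0], [348.0, 323.0], [350.0, 335.0], [399.0, 280.0], [397.0, 269.0], [407.0, 320.0], [409.0, 331.0]]
-0.035 z 0.009359258413416276 scene crop [[469.0, 363.0], [495.0, 383.0], [382.0, 291.0], [358.0, 271.0], [399.0, 417.0], [424.0, 439.0], [311.0, 344.0], [287.0, 323.0]] 
   side [[341.0, 273.0], [339.0, 262.0], [348.0, 312.0], [350.0, 324.0], [399.0, 269.0], [397.0, 258.0], [407.0, 309.0], [410.0, 320.0]]
```

The tips are about 4 mm above the table, which leaves too little over the 8 mm rib tops. I'll regrip 4 mm higher and then lift.

Call:
step_arm([
  [0,0,0,0,0,0,0.4],
  [0,0,0,0,0,0,0.4],
  [0,0,-0.004,0,0,0,0.4],
  [0,0,-0.004,0,0,0,0.4],
  [0,0,-0.004,0,0,0,1],
  [0,0,-0.004,0,0,0,1],
  [0,0,-0.004,0,0,0,1],
  [0,0,-0.004,0,0,0,1],
  [0,0,-0.004,0,0,0,1],
])

```text
time: 7.7
tool_pos: [0.5792, 0.1343, -0.0206]
tool_rot: [0.0, 0.29, 0.957, 0.0]
contact_force: [-0.9, 0.0, 4.8]
gripper_width: 0.208
```

```bash
python3 - <<'E'
from plant import manip
from h import *
s=manip.state();print(s["tool_pos"],s["gripper_width"])
by=0.259
plan(s,[0.600,-0.156,0.11],by+np.pi/2)
E
```

```text
[ 0.57916244  0.13432401 -0.02059183] 0.20795550380175623
delta [-0.1784 -0.23   -0.1306] rot [ 3.000e-04  9.000e-04 -8.468e-01] | rows~ 6.4 yaw now 0.983 tgt 1.830 j6 tgt~-2.08
```

```bash
python3 - <<'E'
from plant import manip
from h import *
s=manip.state()
plan(s,[0.642,-0.150,0.10],.259+np.pi/2)
E
```

```text
delta [-0.21   -0.2017 -0.1206] rot [ 3.000e-04  9.000e-04 -8.468e-01] | rows~ 6.3 yaw now 0.983 tgt 1.830 j6 tgt~-2.06
```

Call:
step_arm([
  [0,0,-0.05,0,0,0,1],
  [0,0,-0.09,0,0,0,1],
  [-0.21,-0.202,-0.12,0,0,-0.847,1],
  [-0.21,-0.202,-0.12,0,0,-0.847,1],
  [-0.21,-0.202,-0.12,0,0,-0.847,1],
  [-0.21,-0.202,-0.12,0,0,-0.847,1],
  [-0.21,-0.202,-0.12,0,0,-0.847,1],
  [-0.21,-0.202,-0.12,0,0,-0.847,1],
  [-0.21,-0.202,-0.12,0,0,-0.847,1],
  [-0.21,-0.202,-0.12,0,0,-0.847,1],
  [-0.21,-0.202,-0.12,0,0,-0.847,1],
])

```text
time: 8.8
tool_pos: [0.6405, -0.149, 0.0975]
tool_rot: [-0.001, -0.129, 0.992, 0.001]
contact_force: [0.1, 0.3, -0.7]
gripper_width: 0.206
```

```bash
python3 snap.py w9
```

```text
t 8.8 tcp [ 0.6405 -0.149   0.0975] F [ 0.1  0.3 -0.7] w 0.206 q [-0.34  0.21  1.62  0.    1.31 -2.17]
```

View pics/w9.png

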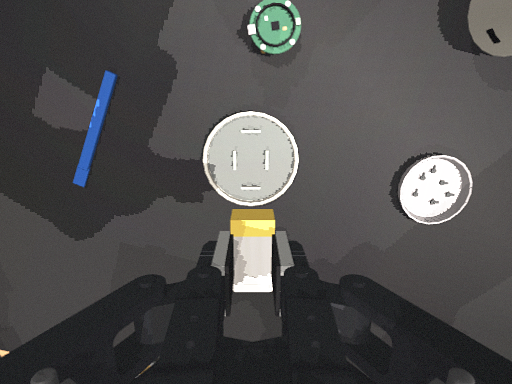

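```bash
python3 crop.py w9 195 105 307 189 w9b; python3 crop.py w9 210 195 300 300 w9h
```

```text
scale 7.142857142857143
scale 5.714285714285714
```

View pics/w9b.png

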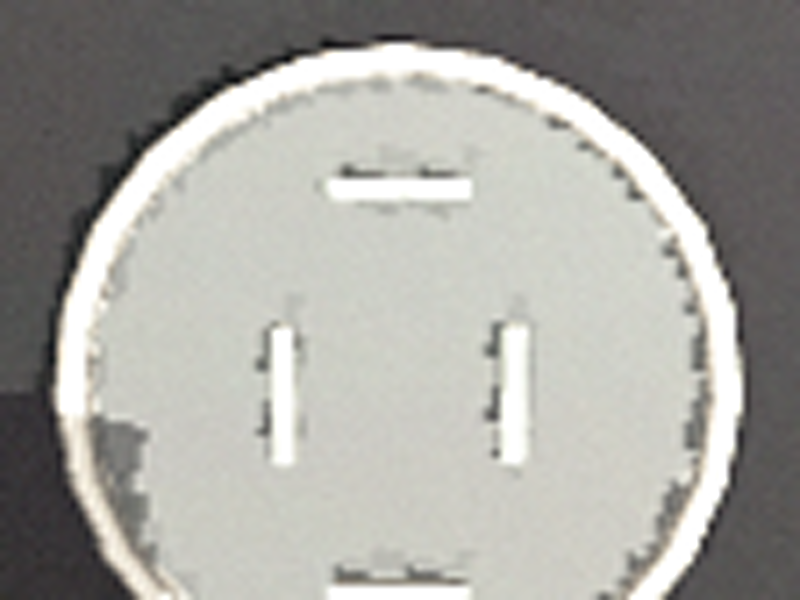

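View pics/w9h.png

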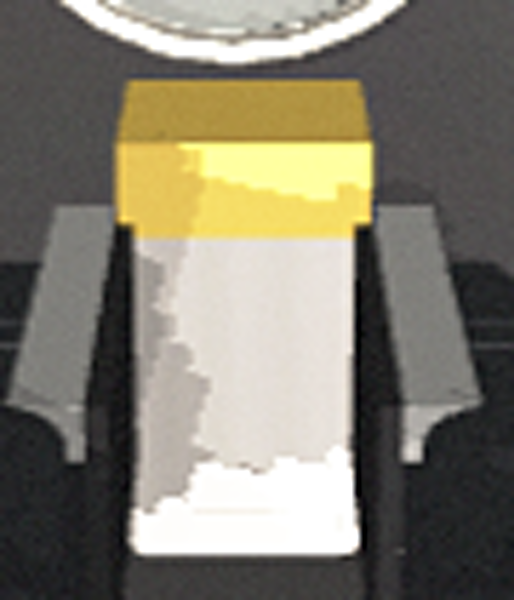

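```bash
python3 - <<'E'
from meas import *
from plant import manip
s,c=L("w9")
Rb=pts(c,[(283.5,395),(513.5,394.5)],7.142857,(195,105),.008);m=Rb.mean(0)
d=Rb[1]-Rb[0];print("base",Rb.round(4),m.round(4),np.linalg.norm(d).round(4),"yaw",np.arctan2(d[1],d[0])-np.pi/2)
x=pts(c,[(400,189)],7.142857,(195,105),.008)[0];print("xrib",x.round(4),np.linalg.norm(x-m),np.arctan2(*(m-x)[1::-1]))
r=pts(c,[(55,380),(742,380),(400,43)],7.142857,(195,105),.009);print("rim",r.round(4),(r[0]+r[1])/2)
zt=s["tool_pos"][2]+.0206+.0155
B=pts(c,[(117,142),(373,142),(358,553),(134,553)],5.714286,(210,195),zt)
R=Ro.from_quat(s["tool_rot"][[1,2,3,0]]).as_matrix()
print("batt in tool",((B-s["tool_pos"])@R).round(4),((B.mean(0)-s["tool_pos"])@R).round(4))
# triangulate base height with w1
s1,c1=L("w1")
a=np.array([(165,365),(289,332)])*.15+[-.4,169.6]
for u,v in zip(a,np.array([(283.5,395),(513.5,394.5)])/7.142857+[194.57,104.57]): print(tri(c1,u,c,v))
E
```

```text
base [[ 0.6221 -0.1693  0.008 ]
 [ 0.6151 -0.1432  0.008 ]] [ 0.6186 -0.1563  0.008 ] 0.027 yaw 0.2600753658062671
xrib [ 0.5955 -0.1621  0.008 ] 0.023797323563830037 0.24957157622848936
rim [[ 0.6269 -0.1955  0.009 ]
 [ 0.6065 -0.118   0.009 ]
 [ 0.5798 -0.1663  0.009 ]] [ 0.61673171 -0.15674198  0.009     ]
batt in tool [[ 0.0181 -0.0102 -0.0361]
 [ 0.018   0.0103 -0.0361]
 [-0.0197  0.0097 -0.0361]
 [-0.0197 -0.0096 -0.0361]] [-0.0008  0.0001 -0.0361]
(array([ 0.62215302, -0.16927224,  0.00801764]), np.float64(0.00018547103745211824))
(array([ 0.61522092, -0.14320759,  0.00789973]), np.float64(0.00015084151213581336))
```

```bash
python3 - <<'E'
from plant import manip
from h import *
s=manip.state();print(s["tool_pos"])
plan(s,[0.618,-0.1565,-0.0165],.258+np.pi/2)
E
```

```text
[ 0.64057044 -0.14864193  0.09769907]
delta [ 0.0237 -0.002   0.1142] rot [ 0.0014 -0.0015  0.0021] | rows~ 2.3 yaw now 1.831 tgt 1.829 j6 tgt~-2.08
```

Call:
step_arm([
  [0.024,-0.002,0.04,0,0,0.002,1],
  [0.024,-0.002,0.09,0,0,0.002,1],
  [0.024,-0.002,0.1,0,0,0.002,1],
  [0.024,-0.002,0.1,0,0,0.002,1],
  [0.024,-0.002,0.1,0,0,0.002,1],
  [0.024,-0.002,0.1,0,0,0.002,1],
])

```text
time: 9.45
tool_pos: [0.6214, -0.1588, 0.0022]
tool_rot: [0.002, -0.129, 0.992, -0.001]
contact_force: [-0.3, -0.2, -0.0]
gripper_width: 0.212
```

```bash
python3 snap.py w10; python3 - <<'E'
from plant import manip
from h import *
s=manip.state();print(s["tool_pos"])
plan(s,[0.618,-0.1565,-0.0165],.258+np.pi/2)
E
```

```text
t 9.45 tcp [ 0.6214 -0.1588  0.0022] F [-0.3 -0.2 -0. ] w 0.212 q [-0.37  0.28  1.71  0.    1.14 -2.19]
[ 0.62122298 -0.15893539  0.00209988]
delta [0.0026 0.0032 0.0186] rot [-0.0031  0.0043 -0.0003] | rows~ 0.4 yaw now 1.829 tgt 1.829 j6 tgt~-2.08
```

View pics/w10.png

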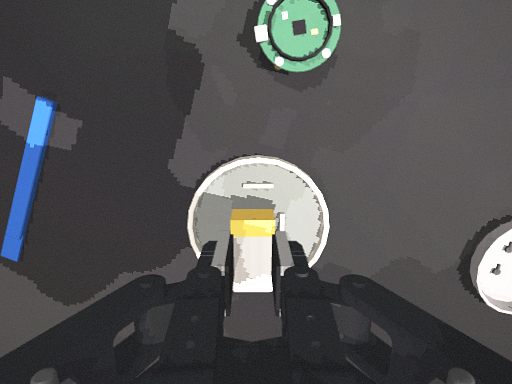

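Call:
step_arm([
  [0.002,0.003,0.004,0,0,0,1],
  [0.002,0.003,0.008,0,0,0,1],
  [0.002,0.003,0.01,0,0,0,1],
  [0.002,0.003,0.01,0,0,0,1],
  [0.002,0.003,0.01,0,0,0,1],
])

```text
time: 10.0
tool_pos: [0.6159, -0.156, -0.0114]
tool_rot: [-0.0, -0.128, 0.992, 0.0]
contact_force: [1.0, 0.6, 0.1]
gripper_width: 0.207
```

```bash
python3 snap.py w11; python3 - <<'E'
from plant import manip
from h import *
s=manip.state();print(s["tool_pos"])
plan(s,[0.618,-0.1565,-0.0165],.258+np.pi/2)
E
python3 crop.py w11 170 130 345 262 w11c
```

```text
t 10.0 tcp [ 0.6159 -0.156  -0.0114] F [1.  0.6 0.1] w 0.207 q [-0.37  0.29  1.73 -0.    1.12 -2.19]
[ 0.61599475 -0.15604395 -0.01124951]
delta [-0.0018 -0.001   0.0053] rot [ 0.     -0.0001 -0.0009] | rows~ 0.1 yaw now 1.828 tgt 1.829 j6 tgt~-2.08
scale 4.545454545454546
```

View pics/w11c.png

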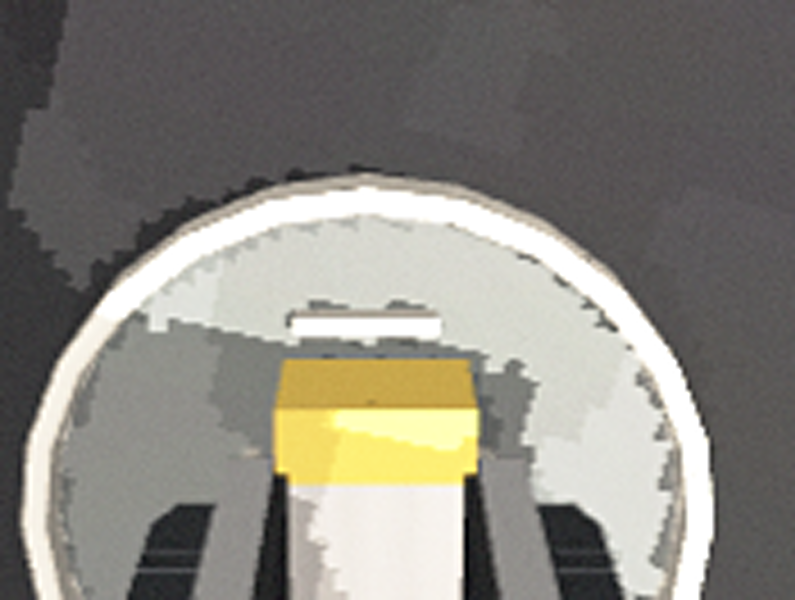

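Call:
step_arm([
  [-0.002,-0.001,0.003,0,0,0,1],
  [-0.002,-0.001,0.004,0,0,0,1],
  [-0.002,-0.001,0.004,0,0,0,1],
  [-0.002,-0.001,0.004,0,0,0,1],
])

```text
time: 10.45
tool_pos: [0.6181, -0.1564, -0.0153]
tool_rot: [-0.0, -0.128, 0.992, 0.0]
contact_force: [0.2, -0.6, -0.7]
gripper_width: 0.21
```

```bash
python3 - <<'E'
from plant import manip
from h import *
s=manip.state();print(s["tool_pos"],s["contact_force"])
plan(s,[0.618,-0.1565,-0.0165],.258+np.pi/2)
E
```

```text
[ 0.6180971  -0.15640565 -0.0153428 ] [ 0.15323702 -0.59246546 -0.69512304]
delta [ 0.0001 -0.0001  0.0012] rot [ 0.0001 -0.0002 -0.0008] | rows~ 0.0 yaw now 1.828 tgt 1.829 j6 tgt~-2.08
```

Call:
step_arm([
  [0,0,0.001,0,0,0,1],
  [0,0,0.001,0,0,0,0.4],
  [0,0,0.001,0,0,0,0.3],
  [0,0,-0.01,0,0,0,0.3],
  [0,0,-0.05,0,0,0,0.3],
  [0,0,-0.1,0,0,0,0.2],
  [0,0,-0.12,0,0,0,0.2],
  [0,0,-0.12,0,0,0,0.2],
  [0,0,-0.12,0,0,0,0.2],
])

```text
time: 11.35
tool_pos: [0.6184, -0.1565, 0.1056]
tool_rot: [0.001, -0.128, 0.992, -0.0]
contact_force: [-1.2, 0.9, -0.9]
gripper_width: 0.4
```

```bash
python3 snap.py w12
```

```text
t 11.35 tcp [ 0.6184 -0.1565  0.1056] F [-1.2  0.9 -0.9] w 0.4 q [-0.36  0.16  1.67 -0.    1.32 -2.19]
```

View pics/w12.png

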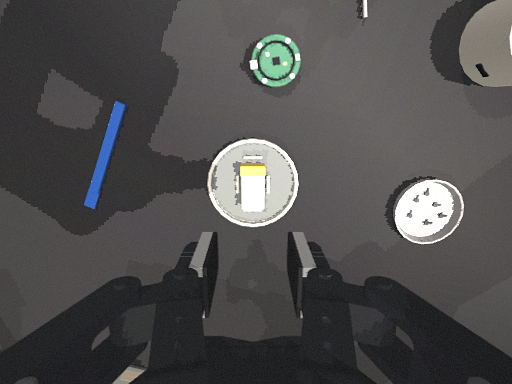

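The battery lies between the ribs at (253,187), with ribs on all four sides. Next is the big board.

```bash
python3 crop.py w12 200 130 310 235 w12c; python3 - <<'E'
from plant import manip
from h import *
s=manip.state()
plan(s,[0.475,-0.26,0.13],np.pi/2)
E
```

```text
scale 5.714285714285714
delta [ 0.1642 -0.0642 -0.0259] rot [ 0.0007 -0.0014  0.2572] | rows~ 3.6 yaw now 1.828 tgt 1.571 j6 tgt~-2.07
```

View pics/w12c.png

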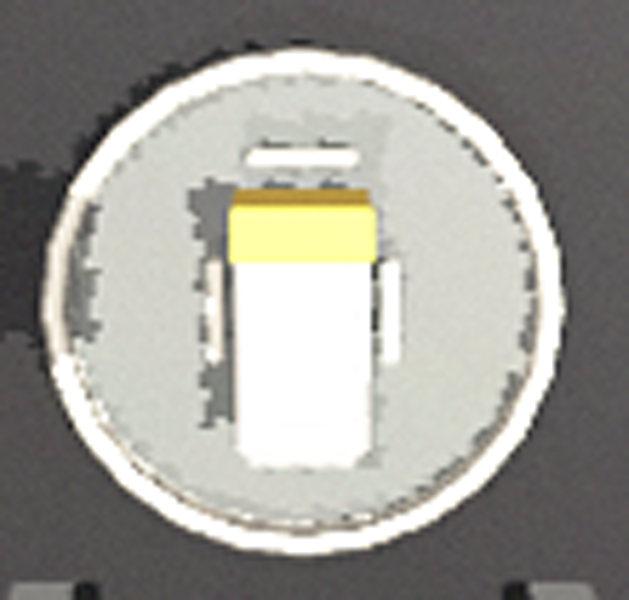

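Call:
step_arm([
  [0.164,-0.064,-0.026,0,0,0.257,-0.3],
  [0.164,-0.064,-0.026,0,0,0.257,-0.3],
  [0.164,-0.064,-0.026,0,0,0.257,-0.3],
  [0.164,-0.064,-0.026,0,0,0.257,-0.3],
  [0.164,-0.064,-0.026,0,0,0.257,-0.3],
  [0.164,-0.064,-0.026,0,0,0.257,-0.3],
  [0.164,-0.064,-0.026,0,0,0.257,-0.3],
  [0.164,-0.064,-0.026,0,0,0.257,-0.3],
])

```text
time: 12.2
tool_pos: [0.4763, -0.2591, 0.1299]
tool_rot: [-0.001, -0.001, 1.0, 0.001]
contact_force: [-0.5, 0.6, -0.7]
gripper_width: 0.648
```

```bash
python3 snap.py w13
```

```text
t 12.2 tcp [ 0.4763 -0.2591  0.1299] F [-0.5  0.6 -0.7] w 0.648 q [-0.64 -0.09  1.88  0.    1.36 -2.21]
```

View pics/w13.png

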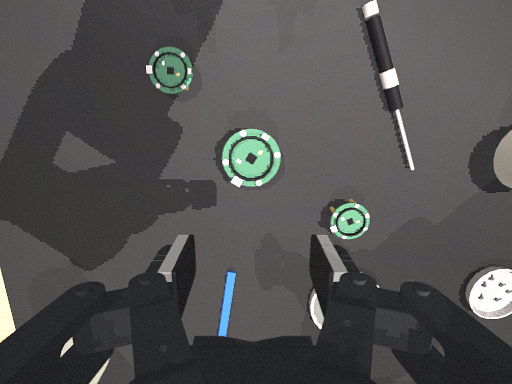

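The three boards are at (171,70), (251,158) and (350,221). At about 0.28 m depth, the middle one's 58 px is 52 mm, which fits. The others come to about 42 and 35 mm. I'll enlarge the middle one to confirm it.

```bash
python3 crop.py w13 212 118 292 198 w13c
```

```text
scale 7.5
```

View pics/w13c.png

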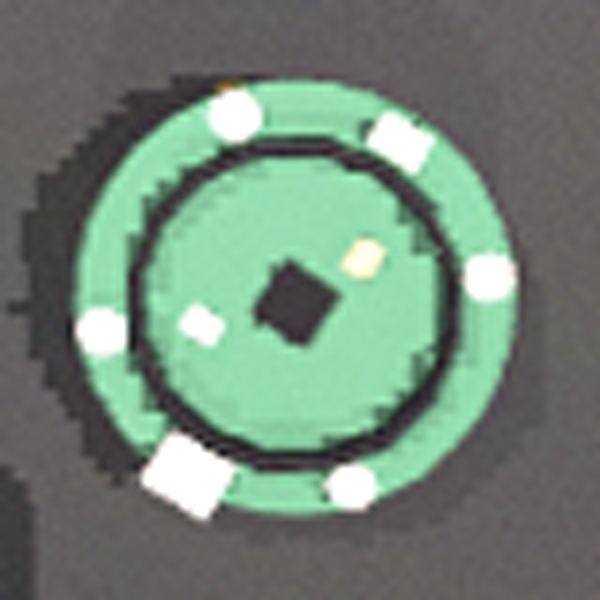

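This is the 52 mm board. Its socket is the large metal block at crop (188,475), with leg heads at (235,117), (490,277), (102,330) and (352,487).

```bash
python3 - <<'E'
from meas import *
from plant import manip
s,c=L("w13")
P=pts(c,[(235,117),(490,277),(352,487),(102,330)],7.5,(212,118),.0235);m=P.mean(0)
print(P.round(4),m.round(4),[np.linalg.norm(P[i]-P[(i+1)%4]).round(4) for i in range(4)])
x=P[2]+P[3]-P[0]-P[1];print("yaw x from legs",np.arctan2(x[1],x[0]))
y=P[1]+P[2]-P[0]-P[3];print("from y",np.arctan2(y[1],y[0])-np.pi/2)
k=pts(c,[(188,475)],7.5,(212,118),.0265)[0];d=k-m;print("socket",k,np.linalg.norm(d[:2]),np.arctan2(d[1],d[0]))
e=pts(c,[(73,298),(518,298),(298,78),(298,517)],7.5,(212,118),.023);print("edge",e.round(4),((e[0]+e[1])/2).round(4),((e[2]+e[3])/2).round(4))
yb=np.arctan2(x[1],x[0])
plan(manip.state(),[m[0],m[1],.06],yb+np.pi/2)
E
```

```text
[[ 0.4329 -0.2671  0.0235]
 [ 0.4516 -0.2371  0.0235]
 [ 0.4772 -0.2532  0.0235]
 [ 0.4579 -0.2831  0.0235]] [ 0.4549 -0.2601  0.0235] [np.float64(0.0354), np.float64(0.0303), np.float64(0.0356), np.float64(0.0297)]
yaw x from legs -0.565401470835477
from y -0.5646601672435589
socket [ 0.47496747 -0.27295103  0.0265    ] 0.023820533609390234 -0.568636956337917
edge [[ 0.4542 -0.2865  0.023 ]
 [ 0.4542 -0.2336  0.023 ]
 [ 0.4284 -0.2598  0.023 ]
 [ 0.4811 -0.2598  0.023 ]] [ 0.4542 -0.2601  0.023 ] [ 0.4548 -0.2598  0.023 ]
delta [ 0.0214 -0.001   0.0701] rot [ 0.0006 -0.0011  0.5672] | rows~ 3.8 yaw now 1.573 tgt 1.005 j6 tgt~-1.52
```

Call:
step_arm([
  [0.021,-0.001,0.09,0,0,0.567,-0.5],
  [0.021,-0.001,0.09,0,0,0.567,-0.5],
  [0.021,-0.001,0.09,0,0,0.567,-0.5],
  [0.021,-0.001,0.09,0,0,0.567,-0.5],
  [0.021,-0.001,0.09,0,0,0.567,-0.5],
  [0.021,-0.001,0.09,0,0,0.567,-0.5],
  [0.021,-0.001,0.09,0,0,0.567,-0.5],
  [0.021,-0.001,0.09,0,0,0.567,-0.5],
])

```text
time: 13.05
tool_pos: [0.4552, -0.2611, 0.0412]
tool_rot: [0.0, 0.279, 0.96, -0.0]
contact_force: [0.1, -0.4, -0.8]
gripper_width: 0.751
```

```bash
python3 snap.py w14
```

```text
t 13.05 tcp [ 0.4552 -0.2611  0.0412] F [ 0.1 -0.4 -0.8] w 0.751 q [-0.66 -0.03  1.98  0.    1.19 -1.67]
```

View pics/w14.png

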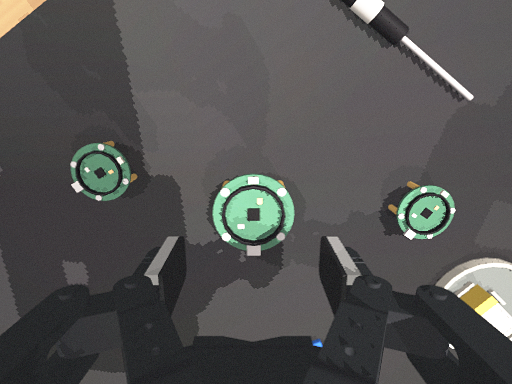

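```bash
python3 crop.py w14 204 164 304 264 w14c
```

```text
scale 6.0
```

View pics/w14c.png

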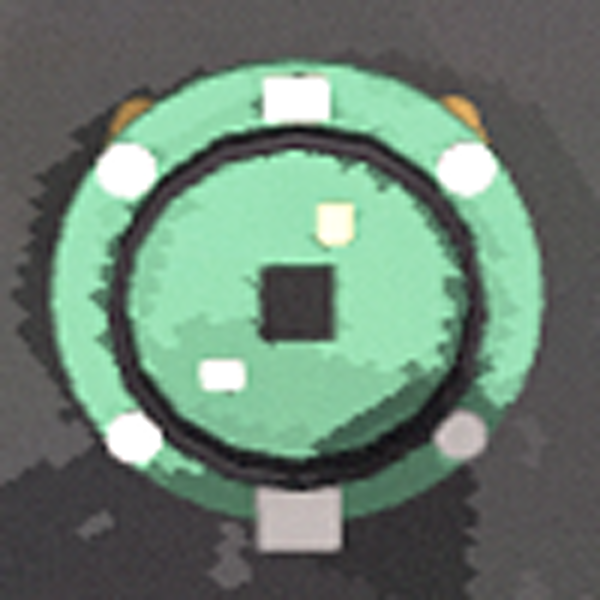

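```bash
python3 - <<'E'
from meas import *
from plant import manip
s,c=L("w14");_,c0=L("w13")
A=np.array([(235,117),(490,277),(352,487),(102,330)])/7.5+[211.57,117.57]
C=[(127,170),(468,170),(461,436),(135,438)];B=np.array(C)/6+[203.58,163.58]
for a,b in zip(A,B): print(tri(c0,a,c,b))
P=pts(c,C,6,(204,164),.0235);m=P.mean(0);x=P[2]+P[3]-P[0]-P[1];yb=np.arctan2(x[1],x[0]);print(m,yb)
e=pts(c,[(50,300),(545,300)],6,(204,164),.023);print("edge mid",e.mean(0))
plan(manip.state(),[*m[:2],-.025],yb+np.pi/2)
E
```

```text
(array([ 0.43272458, -0.26711962,  0.02418331]), np.float64(0.00018809567142059116))
(array([ 0.45122932, -0.23722512,  0.02551221]), np.float64(1.8543822321049377e-05))
(array([ 0.4769663, -0.2533067,  0.0241719]), np.float64(0.00019618007374131512))
(array([ 0.45767606, -0.2828955 ,  0.02538918]), np.float64(0.00019851230509039064))
[ 0.45504267 -0.26040297  0.0235    ] -0.5637507087554234
edge mid [ 0.4545864  -0.26013961  0.023     ]
delta [0.0005 0.0006 0.0661] rot [-0.      0.0005 -0.0021] | rows~ 1.3 yaw now 1.005 tgt 1.007 j6 tgt~-1.53
```

Call:
step_arm([
  [0,0.001,0.03,0,0,-0.002,-0.5],
  [0,0.001,0.05,0,0,-0.002,-0.5],
  [0,0.001,0.06,0,0,-0.002,-0.5],
  [0,0.001,0.065,0,0,-0.002,-0.5],
  [0,0.001,0.065,0,0,-0.002,-0.5],
  [0,0.001,0.065,0,0,-0.002,-0.5],
])

```text
time: 13.7
tool_pos: [0.4561, -0.2608, -0.0232]
tool_rot: [0.001, 0.279, 0.96, -0.0]
contact_force: [-0.3, -0.3, 0.2]
gripper_width: 0.75
```

```bash
python3 snap.py w15
```

```text
t 13.7 tcp [ 0.4561 -0.2608 -0.0232] F [-0.3 -0.3  0.2] w 0.75 q [-0.66  0.07  2.   -0.    1.06 -1.67]
```

View pics/w15.png

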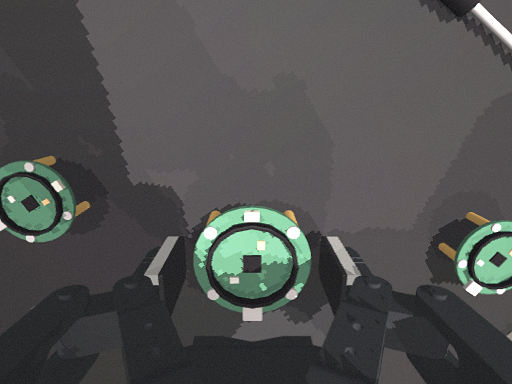

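Call:
step_arm([
  [0,0,0,0,0,0,-0.3],
  [0,0,0,0,0,0,0.2],
  [0,0,0,0,0,0,0.6],
  [0,0,0,0,0,0,1],
  [0,0,0,0,0,0,1],
  [0,0,0,0,0,0,1],
  [0,0,0,0,0,0,1],
])

```text
time: 14.45
tool_pos: [0.4562, -0.2608, -0.0225]
tool_rot: [0.001, 0.279, 0.96, -0.0]
contact_force: [-2.1, 1.5, 6.7]
gripper_width: 0.563
```

```bash
python3 snap.py w16; python3 snap.py s16 side; python3 crop.py s16 270 220 370 300 s16c;python3 crop.py w16 150 180 350 330 w16c
```

```text
t 14.45 tcp [ 0.4562 -0.2608 -0.0225] F [-2.1  1.5  6.7] w 0.563 q [-0.66  0.07  2.   -0.    1.07 -1.67]
t 14.5 tcp [ 0.4562 -0.2608 -0.0225] F [-2.5  1.4  5.9] w 0.564 q [-0.66  0.07  2.   -0.    1.07 -1.67]
scale 7.5
scale 4.0
```

View pics/w16c.png

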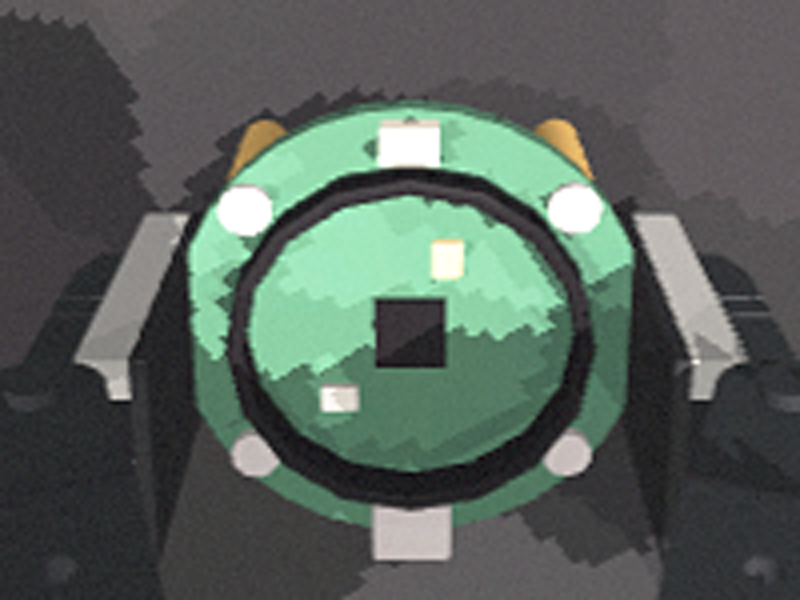

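View pics/s16c.png

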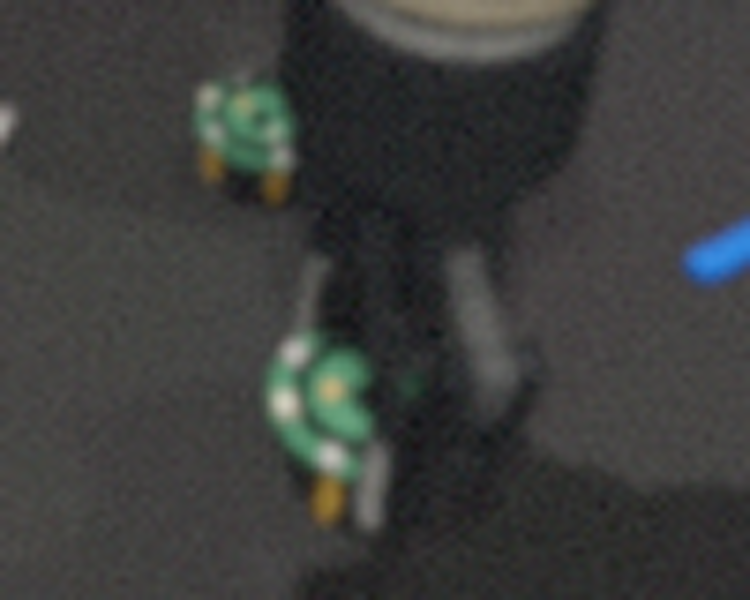

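```bash
python3 - <<'E'
from meas import *
from plant import manip
s,b=L("s16");p=s["tool_pos"];R=Ro.from_quat(s["tool_rot"][[1,2,3,0]]).as_matrix()
for dz in(-.025,-.03,-.035,-.04):
    X=[p+R@[x,y,dz] for x in(.011,-.011) for y in(-.026,-.029)]
    print(dz,p[2]-dz,((proj(b,X)-[270,220])*7.5).round().tolist())
# lift
plan(manip.state(),[0.640,-0.151,.10],.258+np.pi/2)
E
```

```text
-0.025 0.0025006343207813336 [[342.0, 525.0], [346.0, 534.0], [422.0, 516.0], [425.0, 525.0]]
-0.03 0.007500634320781331 [[345.0, 513.0], [348.0, 522.0], [424.0, 504.0], [428.0, 513.0]]
-0.035 0.012500634320781336 [[347.0, 501.0], [350.0, 510.0], [427.0, 492.0], [430.0, 501.0]]
-0.04 0.017500634320781333 [[349.0, 489.0], [352.0, 498.0], [429.0, 480.0], [433.0, 489.0]]
delta [-0.0967  0.1911 -0.1224] rot [-0.001   0.0014 -0.8226] | rows~ 5.5 yaw now 1.006 tgt 1.829 j6 tgt~-2.06
```

The tips stand only about 5–8 mm above the table. I'll regrip 5 mm higher so that the fingers clear the base's rim.

Call:
step_arm([
  [0,0,0,0,0,0,-0.3],
  [0,0,0,0,0,0,-0.3],
  [0,0,-0.005,0,0,0,-0.3],
  [0,0,-0.005,0,0,0,-0.3],
  [0,0,-0.005,0,0,0,0.2],
  [0,0,-0.005,0,0,0,1],
  [0,0,-0.005,0,0,0,1],
  [0,0,-0.005,0,0,0,1],
  [0,0,-0.005,0,0,0,1],
])

```text
time: 15.45
tool_pos: [0.4558, -0.2606, -0.018]
tool_rot: [0.0, 0.279, 0.96, -0.0]
contact_force: [-3.2, 1.4, 6.9]
gripper_width: 0.565
```

```bash
python3 snap.py w17;python3 crop.py w17 150 180 350 330 w17c; python3 - <<'E'
from plant import manip
from h import *
plan(manip.state(),[0.645,-0.149,.12],.258+np.pi/2)
E
```

```text
t 15.45 tcp [ 0.4558 -0.2606 -0.018 ] F [-3.2  1.4  6.9] w 0.565 q [-0.66  0.07  2.   -0.    1.08 -1.67]
scale 4.0
delta [-0.1001  0.1955 -0.1379] rot [-4.000e-04  4.000e-04 -8.227e-01] | rows~ 5.5 yaw now 1.006 tgt 1.829 j6 tgt~-2.06
```

View pics/w17c.png

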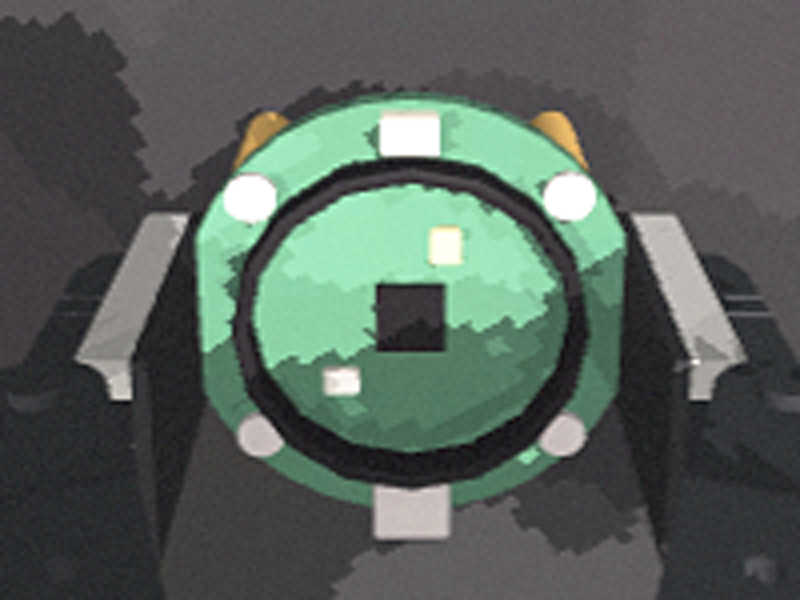

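Call:
step_arm([
  [0,0,-0.04,0,0,0,1],
  [0,0,-0.09,0,0,0,1],
  [-0.1,0.195,-0.138,0,0,-0.823,1],
  [-0.1,0.195,-0.138,0,0,-0.823,1],
  [-0.1,0.195,-0.138,0,0,-0.823,1],
  [-0.1,0.195,-0.138,0,0,-0.823,1],
  [-0.1,0.195,-0.138,0,0,-0.823,1],
  [-0.1,0.195,-0.138,0,0,-0.823,1],
  [-0.1,0.195,-0.138,0,0,-0.823,1],
  [-0.1,0.195,-0.138,0,0,-0.823,1],
  [-0.1,0.195,-0.138,0,0,-0.823,1],
])

```text
time: 16.6
tool_pos: [0.6435, -0.1494, 0.1182]
tool_rot: [-0.0, -0.128, 0.992, 0.0]
contact_force: [0.1, -0.2, -0.9]
gripper_width: 0.562
```

```bash
python3 snap.py w18; python3 crop.py w18 150 180 350 330 w18c
```

```text
t 16.6 tcp [ 0.6435 -0.1494  0.1182] F [ 0.1 -0.2 -0.9] w 0.562 q [-0.34  0.2   1.6  -0.    1.35 -2.17]
scale 4.0
```

View pics/w18.png

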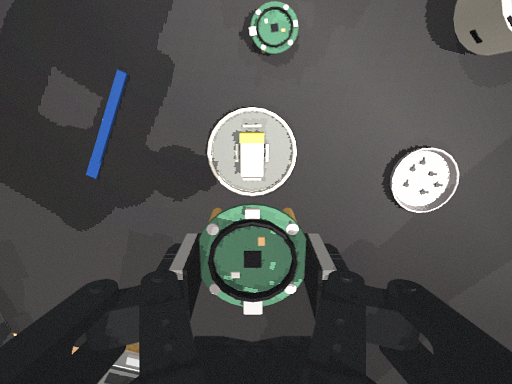

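View pics/w18c.png

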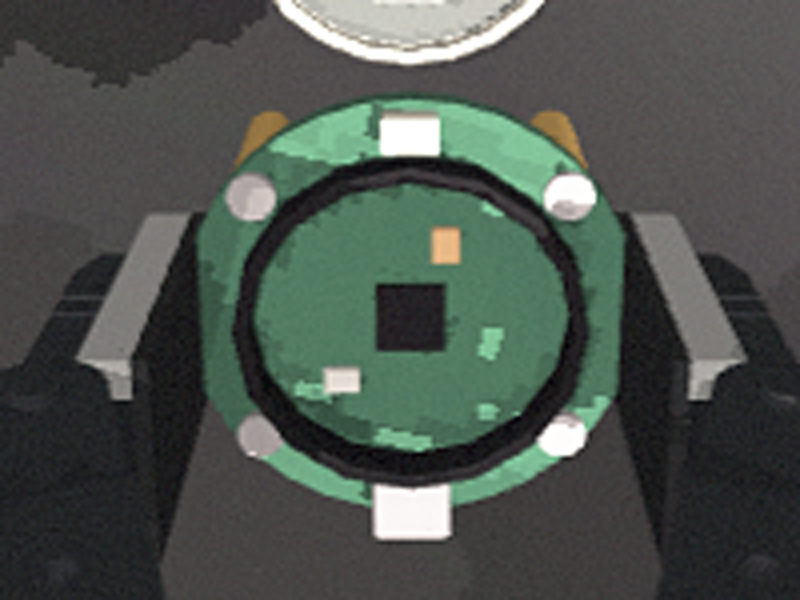

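```bash
python3 crop.py w18 200 100 304 204 w18b; python3 - <<'E'
from meas import *
s,c=L("w18");R=Ro.from_quat(s["tool_rot"][[1,2,3,0]]).as_matrix()
z=s["tool_pos"][2]+.018+.0243
P=pts(c,[(251,197),(570,197),(563,436),(260,436)],4,(150,180),z)
Q=(P-s["tool_pos"])@R;print(Q.round(4),Q.mean(0))
x=Q[2]+Q[3]-Q[0]-Q[1];print(np.arctan2(x[1],-x[0]))
E
```

```text
scale 5.769230769230769
[[ 0.016  -0.0176 -0.0423]
 [ 0.016   0.0176 -0.0423]
 [-0.0142  0.0178 -0.0423]
 [-0.0142 -0.0177 -0.0423]] [ 8.99033710e-04  1.88169864e-05 -4.22992177e-02]
0.003137036118784277
```

View pics/w18b.png

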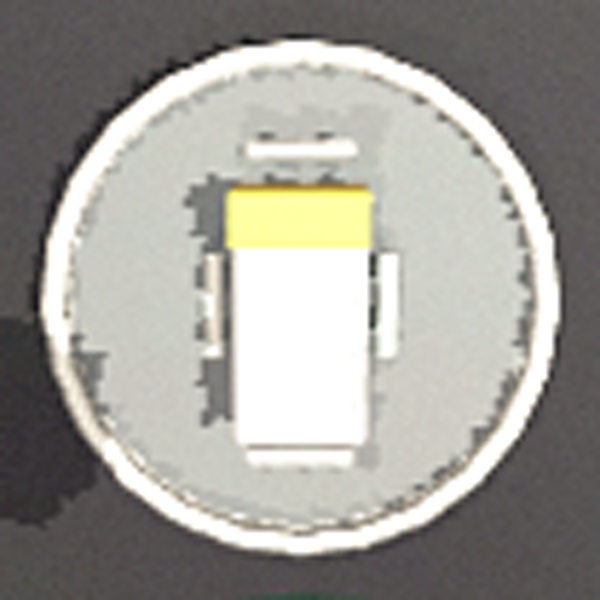

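```bash
python3 - <<'E'
from meas import *
from plant import manip
s,c=L("w18")
P=pts(c,[(302,149),(300,458),(212,305),(389,305)],5.76923,(200,100),.008);print(P.round(4),P[:2].mean(0),P[2:].mean(0))
d=P[1]-P[0];print(np.linalg.norm(d),np.arctan2(d[1],d[0]));d=P[3]-P[2];print(np.linalg.norm(d),np.arctan2(d[1],d[0])-np.pi/2)
r=pts(c,[(40,295),(560,295),(300,38),(300,553)],5.76923,(200,100),.009);print("rim",r[:2].mean(0),r[2:].mean(0))
plan(manip.state(),[.6195,-.1563,.025],.258+np.pi/2)
E
```

```text
[[ 0.5954 -0.1621  0.008 ]
 [ 0.6423 -0.1502  0.008 ]
 [ 0.622  -0.1696  0.008 ]
 [ 0.6151 -0.1429  0.008 ]] [ 0.61884124 -0.1561058   0.008     ] [ 0.61854384 -0.15625932  0.008     ]
0.04834582742907612 0.24870270414983847
0.027553219026482504 0.25532334214196695
rim [ 0.61689635 -0.15676318  0.009     ] [ 0.61847753 -0.15635715  0.009     ]
delta [ 0.0249 -0.0006  0.0934] rot [ 0.0004 -0.0007 -0.0015] | rows~ 1.9 yaw now 1.827 tgt 1.829 j6 tgt~-2.08
```

Call:
step_arm([
  [0.025,-0.001,0.04,0,0,0,1],
  [0.025,-0.001,0.08,0,0,0,1],
  [0.025,-0.001,0.093,0,0,0,1],
  [0.025,-0.001,0.093,0,0,0,1],
  [0.025,-0.001,0.093,0,0,0,1],
  [0.025,-0.001,0.093,0,0,0,1],
  [0.025,-0.001,0.093,0,0,0,1],
  [0.025,-0.001,0.093,0,0,0,1],
])

```text
time: 17.45
tool_pos: [0.6215, -0.1567, 0.0275]
tool_rot: [0.001, -0.129, 0.992, -0.001]
contact_force: [-0.6, -0.3, -0.5]
gripper_width: 0.563
```

```bash
cat > st.py <<'E'
import sys
from plant import manip
from h import *
s=manip.state();print("t",s["time"],s["tool_pos"].round(4),"F",s["contact_force"].round(1),"w",round(float(s["gripper_width"]),3))
v=list(map(float,sys.argv[1:]))
plan(s,v[:3],v[3]+np.pi/2)
E
python3 st.py .6195 -.156 -.0125 .256
```

```text
t 17.45 [ 0.6215 -0.1567  0.0275] F [-0.6 -0.3 -0.5] w 0.563
delta [0.0018 0.0012 0.04  ] rot [-0.0015  0.0021  0.0023] | rows~ 0.8 yaw now 1.829 tgt 1.827 j6 tgt~-2.07
```

Call:
step_arm([
  [0.001,0.001,0.01,0,0,0.002,1],
  [0.001,0.001,0.02,0,0,0.002,1],
  [0.001,0.001,0.03,0,0,0.002,1],
  [0.001,0.001,0.03,0,0,0.002,1],
  [0.001,0.001,0.03,0,0,0.002,1],
  [0.001,0.001,0.03,0,0,0.002,1],
  [0.001,0.001,0.03,0,0,0.002,1],
  [0.001,0.001,0.03,0,0,0.002,1],
])

```text
time: 18.25
tool_pos: [0.6195, -0.1559, -0.0036]
tool_rot: [0.0, -0.128, 0.992, -0.0]
contact_force: [0.7, -0.7, -0.8]
gripper_width: 0.563
```

```bash
python3 snap.py w19; python3 st.py .6195 -.156 -.0135 .256
```

```text
t 18.25 tcp [ 0.6195 -0.1559 -0.0036] F [ 0.7 -0.7 -0.8] w 0.563 q [-0.36  0.29  1.72 -0.    1.14 -2.19]
t 18.3 [ 0.6194 -0.1558 -0.0037] F [-0.4 -0.7 -1.5] w 0.562
delta [-0.     -0.0002  0.0098] rot [-0.0005  0.0006  0.0002] | rows~ 0.2 yaw now 1.827 tgt 1.827 j6 tgt~-2.07
```

View pics/w19.png

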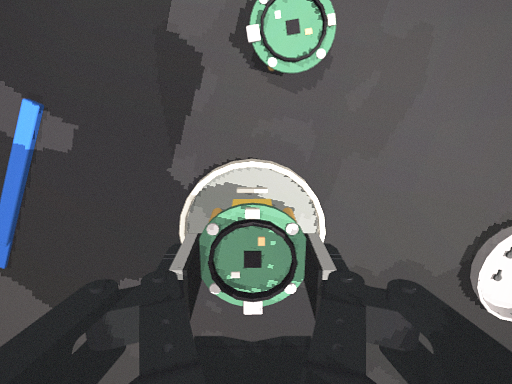

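Settled and aligned. I'll lower it to the floor, slowly over the last few millimetres.

Call:
step_arm([
  [0,0,0.004,0,0,0,1],
  [0,0,0.007,0,0,0,1],
  [0,0,0.009,0,0,0,1],
  [0,0,0.01,0,0,0,1],
  [0,0,0.01,0,0,0,1],
  [0,0,0.01,0,0,0,1],
])

```text
time: 18.9
tool_pos: [0.619, -0.1556, -0.0138]
tool_rot: [-0.0, -0.128, 0.992, 0.0]
contact_force: [-3.0, 1.0, 3.7]
gripper_width: 0.562
```

```bash
python3 snap.py w20;python3 snap.py sc20 scene; python3 snap.py s20 side;  python3 st.py .6195 -.156 -.0135 .256; python3 crop.py sc20 130 160 230 240 sc20c; python3 crop.py s20 280 170 380 250 s20c
```

```text
t 18.9 tcp [ 0.619  -0.1556 -0.0138] F [-3.   1.   3.7] w 0.562 q [-0.36  0.3   1.72 -0.    1.12 -2.19]
t 18.95 tcp [ 0.619  -0.1556 -0.0138] F [-3.2  1.2  4.3] w 0.565 q [-0.36  0.3   1.72 -0.    1.12 -2.19]
t 19.0 tcp [ 0.619  -0.1556 -0.0138] F [-3.7  1.1  5. ] w 0.569 q [-0.36  0.3   1.72 -0.    1.12 -2.19]
t 19.05 [ 0.619  -0.1556 -0.0139] F [-3.8  0.6  5.6] w 0.563
delta [-0.0004 -0.0005 -0.0004] rot [ 0.0002 -0.0003  0.0002] | rows~ 0.0 yaw now 1.827 tgt 1.827 j6 tgt~-2.07
scale 7.5
scale 7.5
```

View pics/sc20c.png

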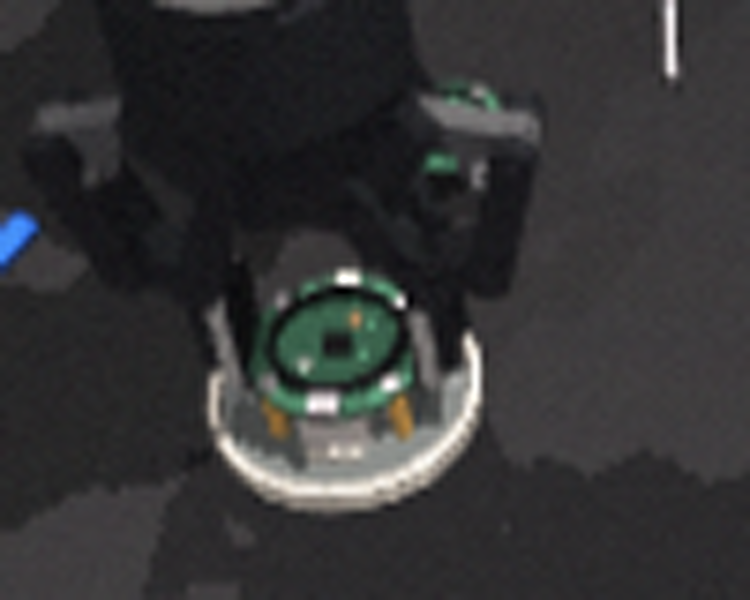

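View pics/s20c.png

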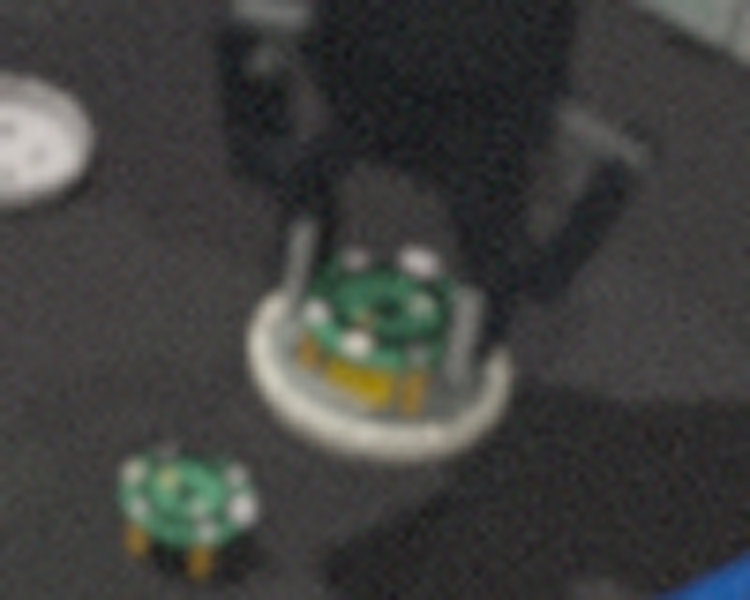

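Contact is felt at the expected height (about 5 N). Releasing and rising.

Call:
step_arm([
  [0,0,0,0,0,0,0],
  [0,0,0,0,0,0,-0.25],
  [0,0,0,0,0,0,-0.3],
  [0,0,-0.02,0,0,0,-0.3],
  [0,0,-0.06,0,0,0,-0.3],
  [0,0,-0.1,0,0,0,-0.3],
  [0,0,-0.12,0,0,0,-0.3],
  [0,0,-0.12,0,0,0,-0.3],
  [0,0,-0.12,0,0,0,-0.3],
])

```text
time: 19.95
tool_pos: [0.6191, -0.1557, 0.1054]
tool_rot: [0.0, -0.128, 0.992, -0.0]
contact_force: [0.1, -0.4, -1.2]
gripper_width: 0.649
```

```bash
python3 snap.py w21;  python3 st.py .465 .32 .13 0; python3 crop.py w21 198 128 308 228 w21c
```

```text
t 19.95 tcp [ 0.6191 -0.1557  0.1054] F [ 0.1 -0.4 -1.2] w 0.649 q [-0.36  0.16  1.67  0.    1.32 -2.19]
t 20.0 [ 0.6182 -0.1554  0.104 ] F [ 0.5 -0.1 -0.4] w 0.653
delta [ 0.0278  0.4987 -0.0253] rot [ 0.0011 -0.002   0.2561] | rows~ 10.0 yaw now 1.827 tgt 1.571 j6 tgt~-0.97
scale 6.0
```

View pics/w21c.png

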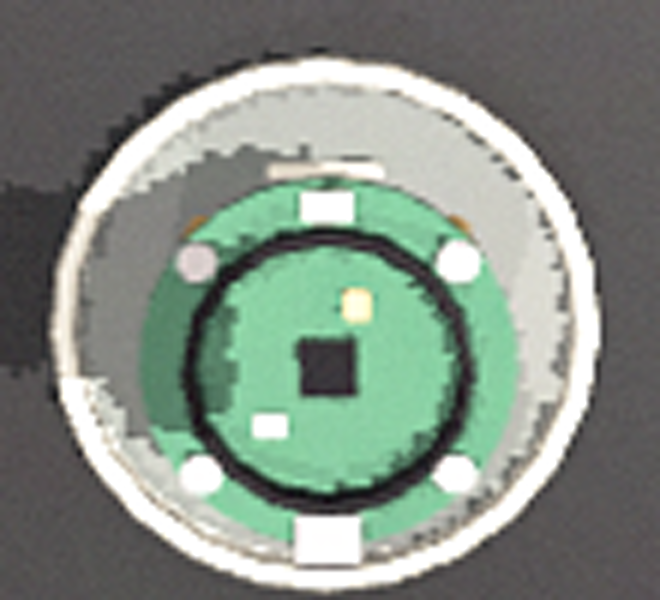

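```bash
python3 - <<'E'
from meas import *
s,c=L("w21")
P=pts(c,[(196,262),(459,260),(456,473),(202,475)],6,(198,128),.0283);x=P[2]+P[3]-P[0]-P[1]
print("board",P.mean(0),np.arctan2(x[1],x[0]),[np.linalg.norm(P[i]-P[(i+1)%4]).round(4) for i in range(4)])
e=pts(c,[(140,365),(519,365)],6,(198,128),.027);print("edge mid",e.mean(0))
r=pts(c,[(50,325),(602,325),(325,58),(325,590)],6,(198,128),.009);print("rim",r[:2].mean(0),r[2:].mean(0))
k=pts(c,[(326,170)],6,(198,128),.008)[0];print("rib",k, k[:2]+.024*np.array([np.cos(.256),np.sin(.256)]))
E
```

```text
board [ 0.61827548 -0.15584403  0.0283    ] 0.2622061121231831 [np.float64(0.0353), np.float64(0.0302), np.float64(0.0352), np.float64(0.0302)]
edge mid [ 0.61800169 -0.15573578  0.027     ]
rim [ 0.6170849  -0.15647735  0.009     ] [ 0.61853274 -0.15625307  0.009     ]
rib [ 0.59516839 -0.16219514  0.008     ] [ 0.61838624 -0.15611803]
```

The board stands within 0.6 mm of the base's centre and at matching yaw (0.26). Its socket faces along the base's +x (yaw 0.26). Next is the driver.

Call:
step_arm([
  [0.028,0.499,-0.025,0,0,0.256,-0.3],
  [0.028,0.499,-0.025,0,0,0.256,-0.3],
  [0.028,0.499,-0.025,0,0,0.256,-0.3],
  [0.028,0.499,-0.025,0,0,0.256,-0.3],
  [0.028,0.499,-0.025,0,0,0.256,-0.3],
  [0.028,0.499,-0.025,0,0,0.256,-0.3],
  [0.028,0.499,-0.025,0,0,0.256,-0.3],
  [0.028,0.499,-0.025,0,0,0.256,-0.3],
  [0.028,0.499,-0.025,0,0,0.256,-0.3],
  [0.028,0.499,-0.025,0,0,0.256,-0.3],
  [0.028,0.499,-0.025,0,0,0.256,-0.3],
  [0.028,0.499,-0.025,0,0,0.256,-0.3],
  [0.028,0.499,-0.025,0,0,0.256,-0.3],
  [0.028,0.499,-0.025,0,0,0.256,-0.3],
  [0.028,0.499,-0.025,0,0,0.256,-0.3],
])

```text
time: 21.5
tool_pos: [0.466, 0.3187, 0.1304]
tool_rot: [-0.0, 0.001, 1.0, -0.0]
contact_force: [-0.6, 0.4, -0.7]
gripper_width: 0.649
```

```bash
python3 snap.py w22
```

```text
t 21.5 tcp [0.466  0.3187 0.1304] F [-0.6  0.4 -0.7] w 0.649 q [ 0.47 -0.03  1.82 -0.    1.35 -1.1 ]
```

View pics/w22.png

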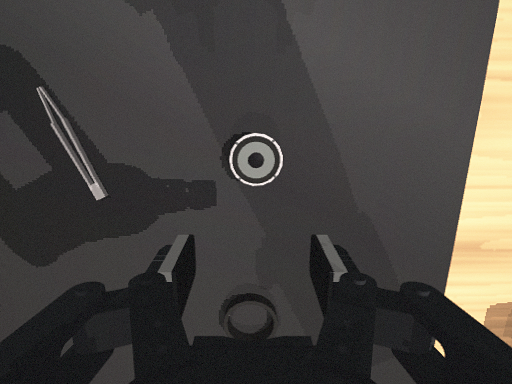

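```bash
python3 crop.py w22 216 119 296 199 w22c; python3 - <<'E'
from meas import *
s,c=L("w22")
e=np.array([atz(c,u,.024) for u in [(228.8,159.5),(283,159.5),(256,133),(256,186.5)]]);print(e.round(4),e.mean(0),np.linalg.norm(e[0]-e[1]),np.linalg.norm(e[2]-e[3]))
E
```

```text
scale 7.5
[[0.4458 0.2978 0.024 ]
 [0.4459 0.3461 0.024 ]
 [0.4225 0.3221 0.024 ]
 [0.4708 0.3221 0.024 ]] [0.44622868 0.32204069 0.024     ] 0.048304040130636355 0.04825630334817654
```

View pics/w22c.png

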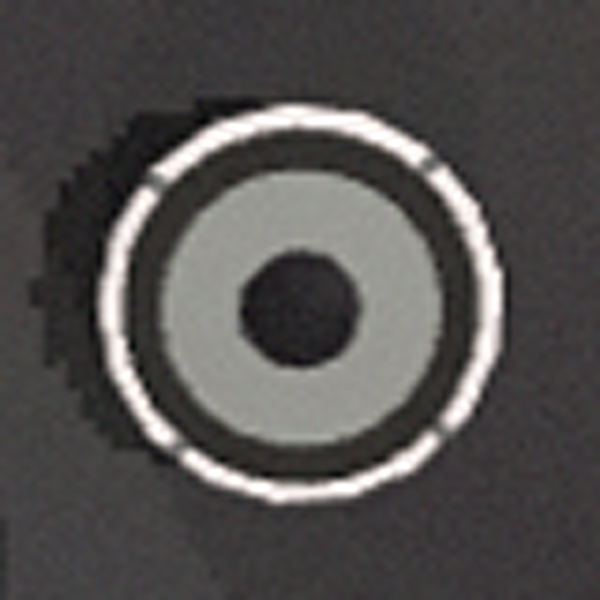

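```bash
python3 st.py .4462 .322 .03 0
```

```text
t 21.55 [0.466  0.3189 0.1306] F [-0.3 -0.2 -0.2] w 0.651
delta [0.0198 0.0031 0.1006] rot [-0.0002 -0.0003 -0.0018] | rows~ 2.1 yaw now 1.569 tgt 1.571 j6 tgt~-0.95
```

Call:
step_arm([
  [0.02,0.003,0.03,0,0,0,-0.5],
  [0.02,0.003,0.08,0,0,0,-0.5],
  [0.02,0.003,0.1,0,0,0,-0.5],
  [0.02,0.003,0.1,0,0,0,-0.5],
  [0.02,0.003,0.1,0,0,0,-0.5],
  [0.02,0.003,0.1,0,0,0,-0.5],
])

```text
time: 22.15
tool_pos: [0.4475, 0.3236, 0.0332]
tool_rot: [0.002, 0.0, 1.0, 0.001]
contact_force: [1.5, 0.2, 0.7]
gripper_width: 0.751
```

```bash
python3 snap.py w23; python3 st.py .4462 .322 -.02 0;python3 crop.py w23 205 165 305 265 w23c
```

```text
t 22.15 tcp [0.4475 0.3236 0.0332] F [1.5 0.2 0.7] w 0.751 q [ 0.49  0.05  1.92 -0.    1.17 -1.08]
t 22.2 [0.4475 0.3237 0.0334] F [ 0.7  0.3 -1.1] w 0.752
delta [ 0.0015 -0.0018  0.0534] rot [ 0.0021  0.0039 -0.0003] | rows~ 1.1 yaw now 1.571 tgt 1.571 j6 tgt~-0.95
scale 6.0
```

View pics/w23c.png

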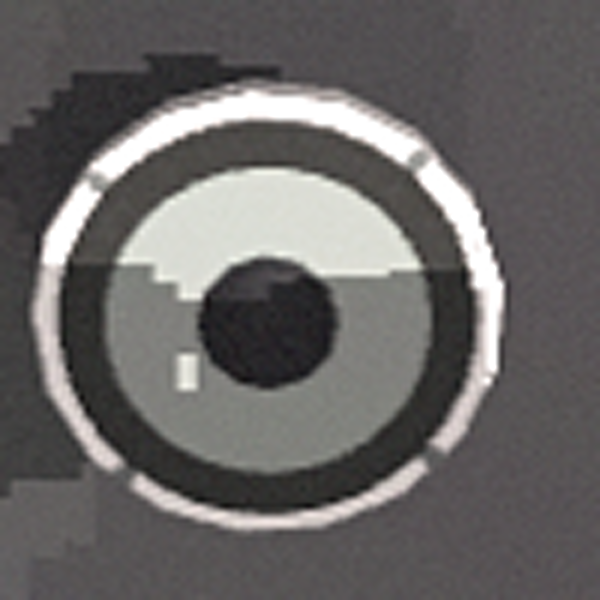

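```bash
python3 - <<'E'
from meas import *
s,c=L("w23");_,c0=L("w22")
e=pts(c,[(33,310),(501,310),(266,88),(266,530)],6,(205,165),.024);print(e.round(4),e.mean(0))
print(tri(c0,(256,159.6),c,(266.5/6+204.58,309/6+164.58)))
E
```

```text
[[0.4448 0.2979 0.024 ]
 [0.445  0.3455 0.024 ]
 [0.4216 0.3216 0.024 ]
 [0.4696 0.3215 0.024 ]] [0.44526659 0.32160644 0.024     ]
(array([0.4468713 , 0.32185303, 0.0185741 ]), np.float64(0.0005967142520030132))
```

Call:
step_arm([
  [0.001,-0.001,0.025,0,0,0,-0.5],
  [0.001,-0.001,0.045,0,0,0,-0.5],
  [0.001,-0.001,0.051,0,0,0,-0.5],
  [0.001,-0.001,0.051,0,0,0,-0.5],
  [0.001,-0.001,0.051,0,0,0,-0.5],
])

```text
time: 22.7
tool_pos: [0.4457, 0.3226, -0.0186]
tool_rot: [0.001, -0.0, 1.0, 0.001]
contact_force: [-0.3, -0.9, 0.0]
gripper_width: 0.75
```

```bash
python3 snap.py w24; python3 st.py .4462 .322 -.02 0; python3 snap.py s24 side; python3 crop.py s24 125 120 205 180 s24c
```

```text
t 22.7 tcp [ 0.4457  0.3226 -0.0186] F [-0.3 -0.9  0. ] w 0.75 q [ 0.49  0.12  1.94  0.    1.08 -1.08]
t 22.75 [ 0.4459  0.3227 -0.0185] F [ 0.4 -0.2  0.4] w 0.751
delta [-0.0003 -0.0007  0.0015] rot [0.0014 0.0026 0.0003] | rows~ 0.0 yaw now 1.571 tgt 1.571 j6 tgt~-0.95
t 22.75 tcp [ 0.4459  0.3227 -0.0185] F [ 0.4 -0.2  0.4] w 0.751 q [ 0.49  0.12  1.94 -0.    1.08 -1.08]
scale 10.0
```

View pics/w24.png

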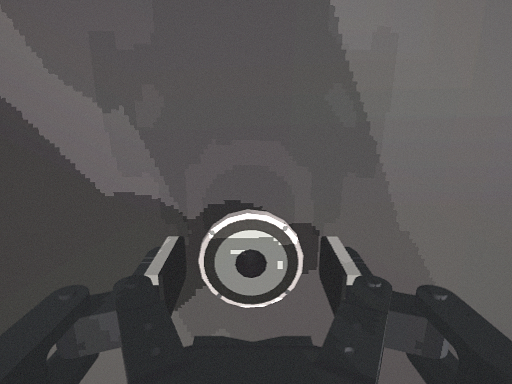

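View pics/s24c.png

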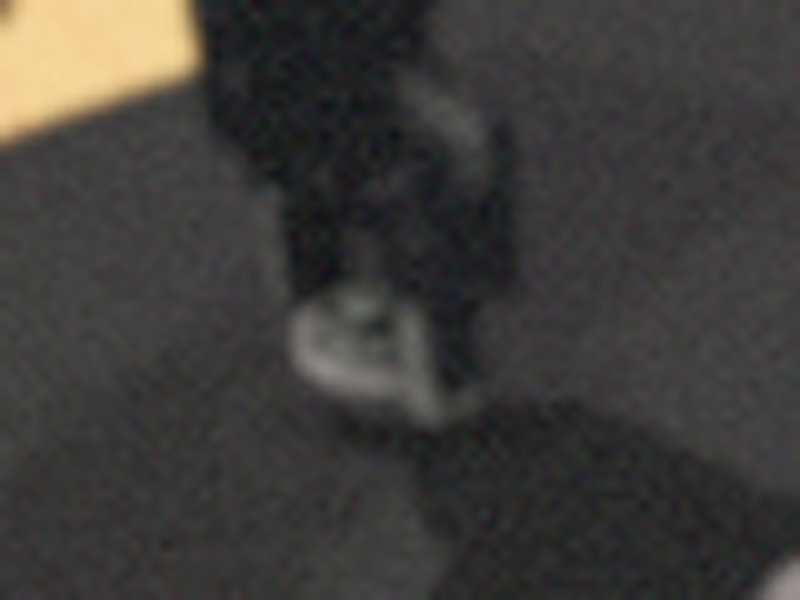

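Call:
step_arm([
  [0,0,0,0,0,0,-0.3],
  [0,0,0,0,0,0,0.2],
  [0,0,0,0,0,0,1],
  [0,0,0,0,0,0,1],
  [0,0,0,0,0,0,1],
  [0,0,0,0,0,0,1],
  [0,0,0,0,0,0,1],
])

```text
time: 23.5
tool_pos: [0.4455, 0.3224, -0.0187]
tool_rot: [0.001, -0.0, 1.0, 0.0]
contact_force: [-2.1, -1.0, 5.2]
gripper_width: 0.529
```

```bash
python3 snap.py w25; python3 st.py .642 -.156 .15 0; python3 crop.py w25 150 180 350 330 w25c
```

```text
t 23.5 tcp [ 0.4455  0.3224 -0.0187] F [-2.1 -1.   5.2] w 0.529 q [ 0.49  0.12  1.94 -0.    1.08 -1.08]
t 23.55 [ 0.4455  0.3224 -0.0187] F [-1.8 -0.9  6.4] w 0.526
delta [-0.1967 -0.4783 -0.1687] rot [0.0007 0.0016 0.0002] | rows~ 10.9 yaw now 1.571 tgt 1.571 j6 tgt~-1.81
scale 4.0
```

View pics/w25c.png

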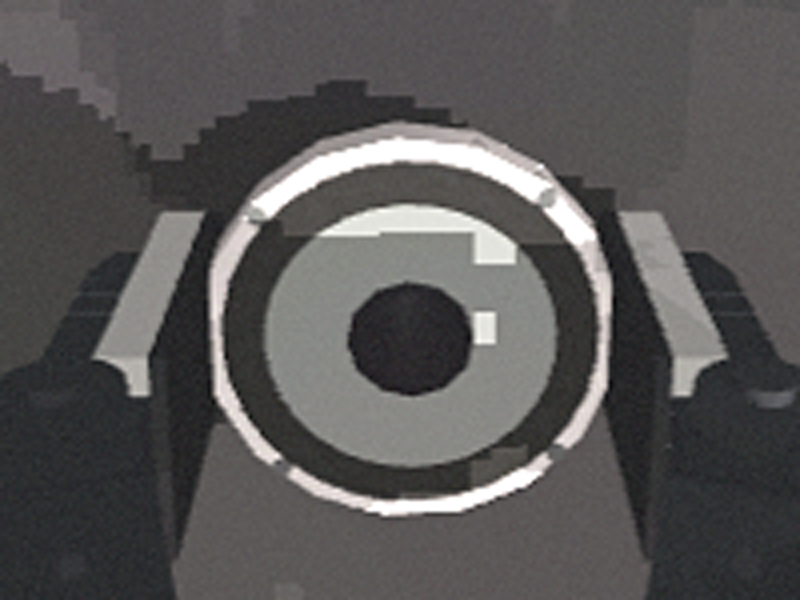

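Call:
step_arm([
  [0,0,-0.04,0,0,0,1],
  [0,0,-0.09,0,0,0,1],
  [0,0,-0.14,0,0,0,1],
  [-0.197,-0.478,-0.16,0,0,0,1],
  [-0.197,-0.478,-0.16,0,0,0,1],
  [-0.197,-0.478,-0.16,0,0,0,1],
  [-0.197,-0.478,-0.16,0,0,0,1],
  [-0.197,-0.478,-0.16,0,0,0,1],
  [-0.197,-0.478,-0.16,0,0,0,1],
  [-0.197,-0.478,-0.16,0,0,0,1],
  [-0.197,-0.478,-0.16,0,0,0,1],
  [-0.197,-0.478,-0.16,0,0,0,1],
  [-0.197,-0.478,-0.16,0,0,0,1],
  [-0.197,-0.478,-0.16,0,0,0,1],
  [-0.197,-0.478,-0.16,0,0,0,1],
  [-0.197,-0.478,-0.16,0,0,0,1],
  [-0.197,-0.478,-0.16,0,0,0,1],
  [-0.197,-0.478,-0.16,0,0,0,1],
])

```text
time: 25.35
tool_pos: [0.6412, -0.1543, 0.1397]
tool_rot: [-0.0, -0.001, 1.0, 0.0]
contact_force: [-0.3, -0.4, -1.5]
gripper_width: 0.528
```

```bash
python3 snap.py w26; python3 crop.py w26 150 180 350 330 w26c; python3 crop.py w26 195 85 315 205 w26b
```

```text
t 25.35 tcp [ 0.6412 -0.1543  0.1397] F [-0.3 -0.4 -1.5] w 0.528 q [-0.35  0.18  1.59  0.    1.38 -1.92]
scale 4.0
scale 5.0
```

View pics/w26.png

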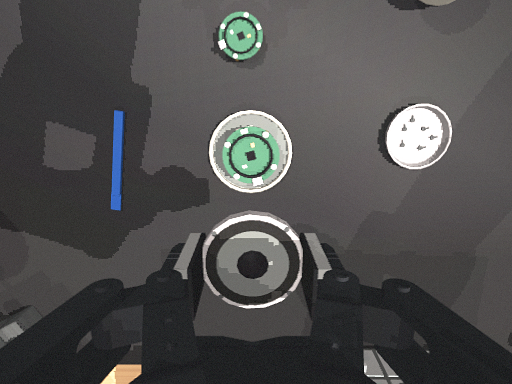

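View pics/w26c.png

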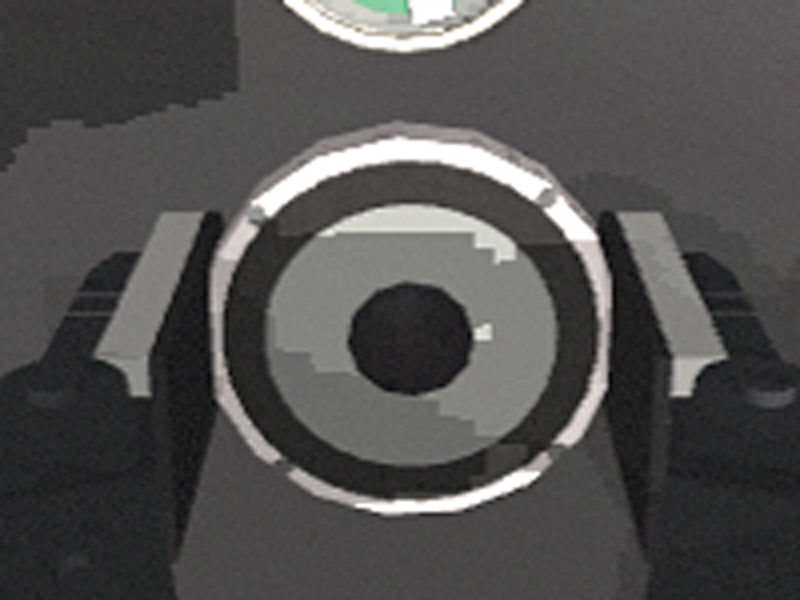

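View pics/w26b.png

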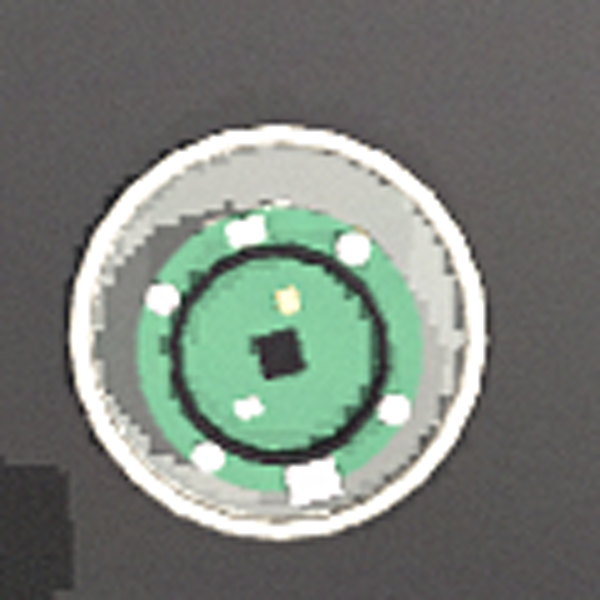

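```bash
python3 - <<'E'
from meas import *
from plant import manip
s,c=L("w26");R=Ro.from_quat(s["tool_rot"][[1,2,3,0]]).as_matrix()
def f(cr,h):
    P=pts(c,cr,4,(150,180),s["tool_pos"][2]+.0187+h); return ((P-s["tool_pos"])@R).round(4)
print("rim",f([(212,320),(609,320),(410,136),(410,515)],.024)); print("dust",f([(410,340)],.0255),f([(348,340),(472,340),(410,282),(410,395)],.0255))
P=pts(c,[(163,298),(353,249),(394,409),(208,458)],5,(195,85),.0283);print("board",P.mean(0))
e=pts(c,[(135,352),(425,352),(280,205),(280,495)],5,(195,85),.027);print("edge",e[:2].mean(0),e[2:].mean(0))
k=pts(c,[(172,352),(388,352),(279,245),(279,464)],5,(195,85),.032);print("ring",k[:2].mean(0),k[2:].mean(0))
plan(manip.state(),[.6186,-.156,.06],np.pi/2)
E
```

```text
rim [[ 0.0011 -0.0226 -0.0427]
 [ 0.0011  0.0224 -0.0427]
 [ 0.0233 -0.0002 -0.0427]
 [-0.0247 -0.0002 -0.0427]]
dust [[-0.0006 -0.0002 -0.0442]] [[-0.0006 -0.0072 -0.0442]
 [-0.0006  0.0068 -0.0442]
 [ 0.0066 -0.0002 -0.0442]
 [-0.0076 -0.0002 -0.0442]]
board [ 0.61840812 -0.15585945  0.0283    ]
edge [ 0.61812653 -0.15575415  0.027     ] [ 0.61843243 -0.15575647  0.027     ]
ring [ 0.61730013 -0.1557364   0.032     ] [ 0.61812666 -0.15591626  0.032     ]
delta [ 0.0228 -0.0015  0.0798] rot [ 0.0002 -0.0002  0.002 ] | rows~ 1.7 yaw now 1.573 tgt 1.571 j6 tgt~-1.82
```

Call:
step_arm([
  [0.023,-0.001,0.04,0,0,0,1],
  [0.023,-0.001,0.08,0,0,0,1],
  [0.023,-0.001,0.1,0,0,0,1],
  [0.023,-0.001,0.1,0,0,0,1],
  [0.023,-0.001,0.1,0,0,0,1],
  [0.023,-0.001,0.1,0,0,0,1],
  [0.023,-0.001,0.1,0,0,0,1],
  [0.023,-0.001,0.1,0,0,0,1],
])

```text
time: 26.2
tool_pos: [0.6198, -0.1574, 0.0416]
tool_rot: [0.001, -0.0, 1.0, -0.0]
contact_force: [-0.0, -0.4, -0.4]
gripper_width: 0.526
```

```bash
python3 st.py .6177 -.1558 .0093 0
```

```text
t 26.2 [ 0.6198 -0.1574  0.0416] F [-0.  -0.4 -0.4] w 0.526
delta [0.0022 0.0016 0.0323] rot [-0.001   0.0026  0.0003] | rows~ 0.6 yaw now 1.571 tgt 1.571 j6 tgt~-1.82
```

Call:
step_arm([
  [0.0015,0.0015,0.01,0,0,0,1],
  [0.0015,0.0015,0.02,0,0,0,1],
  [0.0015,0.0015,0.022,0,0,0,1],
  [0.0015,0.0015,0.022,0,0,0,1],
  [0.0015,0.0015,0.022,0,0,0,1],
  [0.0015,0.0015,0.022,0,0,0,1],
  [0.0015,0.0015,0.022,0,0,0,1],
])

```text
time: 26.9
tool_pos: [0.6175, -0.1557, 0.0183]
tool_rot: [0.0, -0.0, 1.0, -0.0]
contact_force: [-0.1, 0.7, -1.7]
gripper_width: 0.525
```

```bash
python3 st.py .6177 -.1558 .0083 0; python3 snap.py sc27 scene; python3 crop.py sc27 130 160 230 240 sc27c
```

```text
t 26.9 [ 0.6175 -0.1557  0.0183] F [-0.1  0.7 -1.7] w 0.525
delta [-0.0002 -0.0001  0.01  ] rot [-0.0003  0.0008  0.0002] | rows~ 0.2 yaw now 1.571 tgt 1.571 j6 tgt~-1.82
t 26.9 tcp [ 0.6175 -0.1557  0.0183] F [-0.1  0.7 -1.7] w 0.525 q [-0.36  0.25  1.71 -0.    1.17 -1.93]
scale 7.5
```

View pics/sc27c.png

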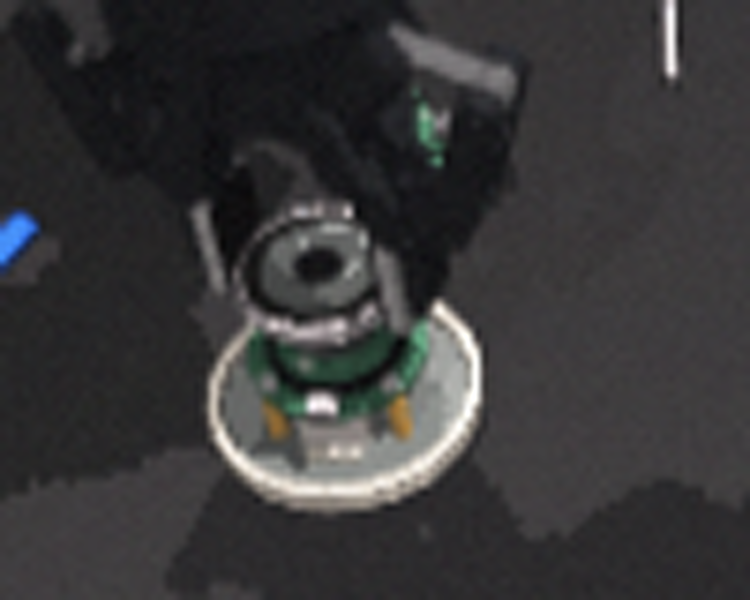

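Positioned over the ring. Lowering the last 10 mm slowly.

Call:
step_arm([
  [0,0,0.004,0,0,0,1],
  [0,0,0.007,0,0,0,1],
  [0,0,0.009,0,0,0,1],
  [0,0,0.01,0,0,0,1],
  [0,0,0.01,0,0,0,1],
  [0,0,0.01,0,0,0,1],
])

```text
time: 27.55
tool_pos: [0.6172, -0.1554, 0.0083]
tool_rot: [-0.0, -0.0, 1.0, 0.0]
contact_force: [-2.4, 0.8, 5.1]
gripper_width: 0.527
```

```bash
python3 st.py .6177 -.1558 .0083 0; python3 snap.py s28 side; python3 crop.py s28 280 170 380 250 s28c
```

```text
t 27.55 [ 0.6172 -0.1554  0.0083] F [-2.4  0.8  5.1] w 0.527
delta [-0.0005 -0.0004  0.    ] rot [ 0.0001 -0.0001  0.0003] | rows~ 0.0 yaw now 1.571 tgt 1.571 j6 tgt~-1.82
t 27.55 tcp [ 0.6172 -0.1554  0.0083] F [-2.4  0.8  5.1] w 0.527 q [-0.36  0.27  1.72  0.    1.16 -1.93]
scale 7.5
```

View pics/s28c.png

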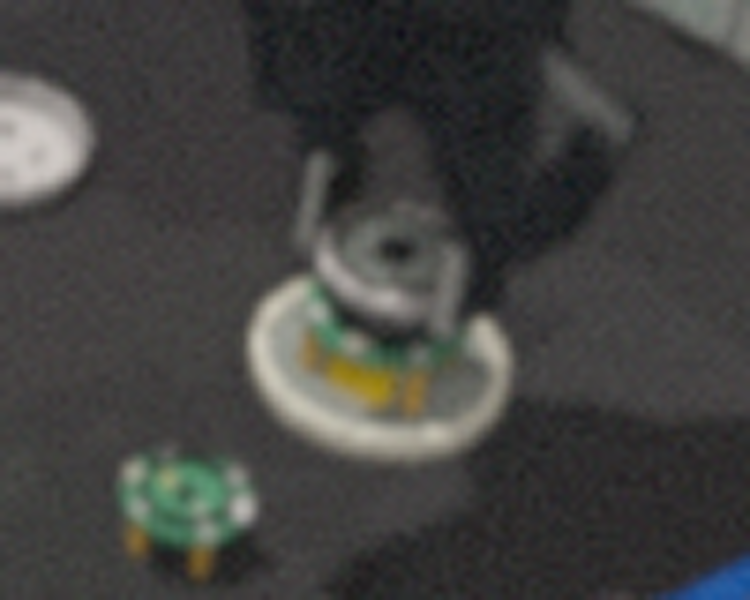

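Call:
step_arm([
  [-0.0005,-0.0005,0,0,0,0,0.2],
  [-0.0005,-0.0005,0,0,0,0,-0.2],
  [0,0,0,0,0,0,-0.3],
  [0,0,-0.02,0,0,0,-0.3],
  [0,0,-0.06,0,0,0,-0.3],
  [0,0,-0.1,0,0,0,-0.3],
  [0,0,-0.12,0,0,0,-0.5],
  [0,0,-0.12,0,0,0,-0.5],
  [0,0,-0.12,0,0,0,-0.5],
  [0,0,-0.12,0,0,0,-0.5],
])

```text
time: 28.6
tool_pos: [0.6158, -0.1551, 0.1253]
tool_rot: [-0.002, -0.0, 1.0, 0.001]
contact_force: [-0.3, 0.2, -0.5]
gripper_width: 0.751
```

```bash
python3 snap.py w29;  python3 st.py .48 .006 .18 0; python3 crop.py w29 195 120 315 240 w29c
```

```text
t 28.6 tcp [ 0.6158 -0.1551  0.1253] F [-0.3  0.2 -0.5] w 0.751 q [-0.36  0.14  1.66 -0.    1.35 -1.93]
t 28.65 [ 0.6157 -0.155   0.1251] F [-0.8  0.4  0.9] w 0.75
delta [ 0.1359  0.1611 -0.0542] rot [ 0.0014 -0.0039  0.0001] | rows~ 4.4 yaw now 1.571 tgt 1.571 j6 tgt~-1.56
scale 5.0
```

View pics/w29c.png

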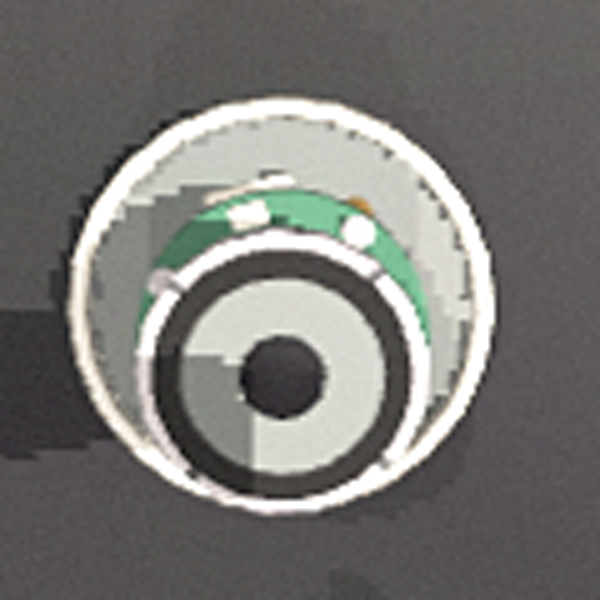

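```bash
python3 - <<'E'
from meas import *
s,c=L("w29")
e=pts(c,[(138,370),(432,370),(283,230),(283,514)],5,(195,120),.051);print("drv",e.round(4),e.mean(0),np.linalg.norm(e[0]-e[1]),np.linalg.norm(e[2]-e[3]))
d=pts(c,[(284,376)],5,(195,120),.0525);print("dust",d)
r=pts(c,[(67,305),(496,305),(283,97),(283,516)],5,(195,120),.009);print("rim",r.round(4),r[:2].mean(0),r[2:].mean(0))
E
```

```text
drv [[ 0.6177 -0.1794  0.051 ]
 [ 0.6177 -0.1316  0.051 ]
 [ 0.5946 -0.1558  0.051 ]
 [ 0.6427 -0.1559  0.051 ]] [ 0.61818155 -0.15566375  0.051     ] 0.047781290317434645 0.04813363925582675
dust [[ 0.61827737 -0.15566533  0.0525    ]]
rim [[ 0.6171 -0.1965  0.009 ]
 [ 0.6172 -0.1158  0.009 ]
 [ 0.5784 -0.1558  0.009 ]
 [ 0.6596 -0.1559  0.009 ]] [ 0.61718564 -0.15614124  0.009     ] [ 0.61899201 -0.15587232  0.009     ]
```

Call:
step_arm([
  [0.136,0.161,-0.054,0,0,0,-1],
  [0.136,0.161,-0.054,0,0,0,-1],
  [0.136,0.161,-0.054,0,0,0,-1],
  [0.136,0.161,-0.054,0,0,0,-1],
  [0.136,0.161,-0.054,0,0,0,-1],
  [0.136,0.161,-0.054,0,0,0,-1],
  [0.136,0.161,-0.054,0,0,0,-1],
  [0.136,0.161,-0.054,0,0,0,-1],
])

```text
time: 29.45
tool_pos: [0.4811, 0.0048, 0.1806]
tool_rot: [-0.001, 0.0, 1.0, 0.0]
contact_force: [0.8, -0.8, 0.6]
gripper_width: 1.003
```

```bash
python3 snap.py w30
```

```text
t 29.45 tcp [0.4811 0.0048 0.1806] F [ 0.8 -0.8  0.6] w 1.003 q [-0.14 -0.29  1.96 -0.    1.47 -1.71]
```

View pics/w30.png

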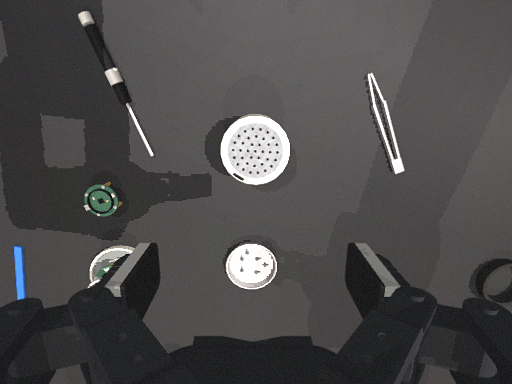

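The driver is within 0.3 mm of the board's centre. The cap's top is at (255,150), with its dark bar at (239,177).

```bash
python3 crop.py w30 210 105 300 195 w30c
```

```text
scale 6.666666666666667
```

View pics/w30c.png

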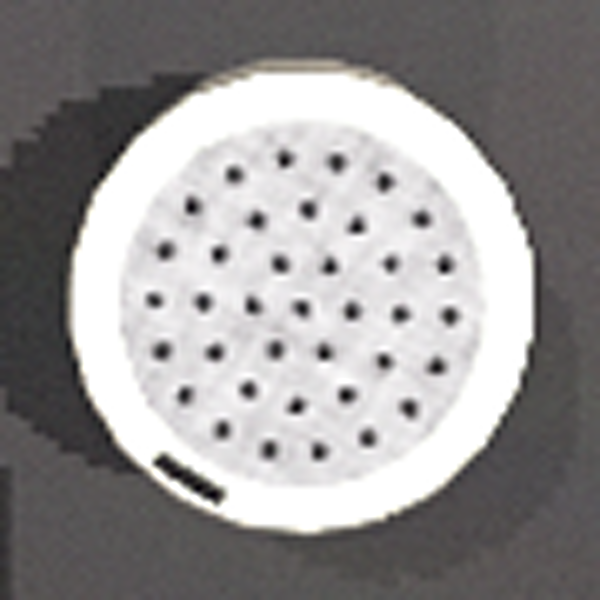

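```bash
python3 - <<'E'
from meas import *
s,c=L("w30")
P=pts(c,[(302,307),(190,479),(160,461),(222,497),(70,300),(535,300),(303,65),(303,531)],20/3,(210,105),.054)
m=P[0];d=P[1]-m;print("c",m,"bar r",np.linalg.norm(d),"yaw",np.arctan2(d[1],d[0]))
e=P[3]-P[2];print("bar len",np.linalg.norm(e),np.arctan2(e[1],e[0])-np.pi/2)
print(P[4:6].mean(0),np.linalg.norm(P[4]-P[5]),P[6:].mean(0),np.linalg.norm(P[6]-P[7]))
E
```

```text
c [0.45595834 0.00740516 0.054     ] bar r 0.029913063152669048 yaw -0.5757198887602099
bar len 0.010452551693935814 -0.5421149333919864
[0.45495411 0.00747907 0.054     ] 0.06613672565562047 [0.45567196 0.00754762 0.054     ] 0.0664545442593251
```

```bash
python3 st.py .4557 .0075 .07 -.565
```

```text
t 29.5 [0.4812 0.0047 0.1807] F [ 0.5  0.1 -0.2] w 1.001
delta [0.0253 0.0027 0.1108] rot [-4.000e-04 -1.800e-03  5.641e-01] | rows~ 3.8 yaw now 1.570 tgt 1.006 j6 tgt~-0.99
```

Call:
step_arm([
  [0.025,0.003,0.1,0,0,0.564,-1],
  [0.025,0.003,0.1,0,0,0.564,-1],
  [0.025,0.003,0.1,0,0,0.564,-1],
  [0.025,0.003,0.1,0,0,0.564,-1],
  [0.025,0.003,0.1,0,0,0.564,-1],
  [0.025,0.003,0.1,0,0,0.564,-1],
  [0.025,0.003,0.1,0,0,0.564,-1],
  [0.025,0.003,0.1,0,0,0.564,-1],
])

```text
time: 30.3
tool_pos: [0.4566, 0.0082, 0.0822]
tool_rot: [0.0, 0.278, 0.961, 0.0]
contact_force: [0.3, 0.3, -1.1]
gripper_width: 0.999
```

```bash
python3 snap.py w31; python3 st.py .4557 .0075 -.014 -.565
```

```text
t 30.3 tcp [0.4566 0.0082 0.0822] F [ 0.3  0.3 -1.1] w 0.999 q [-0.15 -0.26  2.11 -0.    1.29 -1.15]
t 30.35 [0.4565 0.0083 0.0822] F [0.9 0.3 0.7] w 1.003
delta [ 0.0003 -0.0012  0.0962] rot [0.0003 0.0006 0.0018] | rows~ 1.9 yaw now 1.008 tgt 1.006 j6 tgt~-0.99
```

View pics/w31.png

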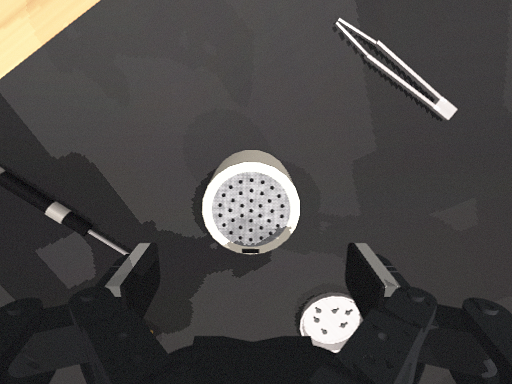

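```bash
python3 crop.py w31 196 148 306 258 w31c
```

```text
scale 5.454545454545454
```

View pics/w31c.png

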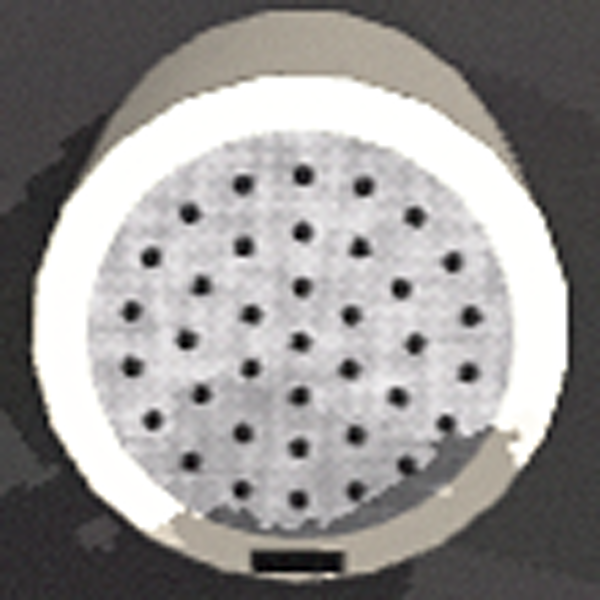

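```bash
python3 - <<'E'
from meas import *
s,c=L("w31");_,c0=L("w30")
k=60/11
P=pts(c,[(301,341),(298,562),(253,562),(344,562),(303,176),(298,499)],k,(196,148),.054)
m=P[0];d=P[1]-m;print("c",m,"bar r",np.linalg.norm(d),"yaw",np.arctan2(d[1],d[0]))
e=P[3]-P[2];print(np.linalg.norm(e),np.arctan2(e[1],e[0])-np.pi/2)
e=P[5]-P[4];print("holes col",np.arctan2(e[1],e[0]))
print("h",tri(c0,(302.5/6.6667+209.57,307.5/6.6667+104.57),c,(301.5/k+195.6,341.5/k+147.6)))
E
python3 st.py .4555 .0075 -.014 -.570
```

```text
c [0.45614203 0.00725544 0.054     ] bar r 0.02989510113301165 yaw -0.5780000429844264
0.011626066959407919 -0.564469005936695
holes col -0.5798837460341134
h (array([0.45587604, 0.00747704, 0.05514136]), np.float64(5.543246937231738e-05))
t 30.35 [0.4565 0.0083 0.0822] F [0.9 0.3 0.7] w 1.003
delta [ 0.0005 -0.0013  0.0962] rot [0.0003 0.0006 0.0068] | rows~ 1.9 yaw now 1.008 tgt 1.001 j6 tgt~-0.98
```

Call:
step_arm([
  [0,-0.001,0.02,0,0,0.012,-1],
  [0,-0.001,0.03,0,0,0.012,-1],
  [0,-0.001,0.03,0,0,0.012,-1],
  [0,-0.001,0.03,0,0,0.012,-1],
])

```text
time: 30.75
tool_pos: [0.4555, 0.0077, 0.0518]
tool_rot: [-0.0, 0.284, 0.959, -0.0]
contact_force: [-0.2, 0.1, 0.1]
gripper_width: 1.001
```

```bash
python3 snap.py w32; python3 st.py .4558 .0074 -.014 -.575
```

```text
t 30.75 tcp [0.4555 0.0077 0.0518] F [-0.2  0.1  0.1] w 1.001 q [-0.15 -0.22  2.13  0.    1.23 -1.14]
t 30.8 [0.456  0.0076 0.0523] F [0.5 0.1 0.8] w 1.001
delta [ 0.0001 -0.0002  0.0663] rot [ 0.0002  0.0006 -0.0005] | rows~ 1.3 yaw now 0.995 tgt 0.996 j6 tgt~-0.98
```

View pics/w32.png

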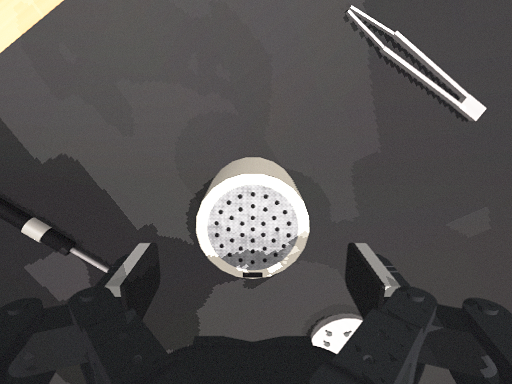

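Call:
step_arm([
  [0,0,0.02,0,0,0,-1],
  [0,0,0.04,0,0,0,-1],
  [0,0,0.055,0,0,0,-1],
  [0,0,0.064,0,0,0,-1],
  [0,0,0.064,0,0,0,-1],
  [0,0,0.064,0,0,0,-1],
  [0,0,0.064,0,0,0,-1],
])

```text
time: 31.5
tool_pos: [0.4567, 0.0074, -0.011]
tool_rot: [0.001, 0.284, 0.959, 0.0]
contact_force: [0.9, -0.6, 0.2]
gripper_width: 0.999
```

```bash
python3 snap.py w33; python3 st.py .4558 .0074 -.014 -.575; python3 snap.py s33 side; python3 crop.py s33 185 160 285 240 s33c
```

```text
t 31.5 tcp [ 0.4567  0.0074 -0.011 ] F [ 0.9 -0.6  0.2] w 0.999 q [-0.15 -0.11  2.16  0.    1.09 -1.14]
t 31.55 [ 0.4566  0.0075 -0.011 ] F [ 0.6 -0.2 -0.6] w 1.001
delta [ 0.0007 -0.0005  0.003 ] rot [ 0.0009  0.002  -0.0008] | rows~ 0.1 yaw now 0.995 tgt 0.996 j6 tgt~-0.98
t 31.55 tcp [ 0.4566  0.0075 -0.011 ] F [ 0.6 -0.2 -0.6] w 1.001 q [-0.15 -0.11  2.16  0.    1.09 -1.14]
scale 7.5
```

View pics/w33.png

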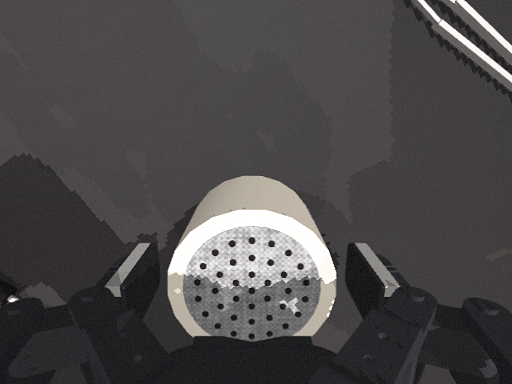

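View pics/s33c.png

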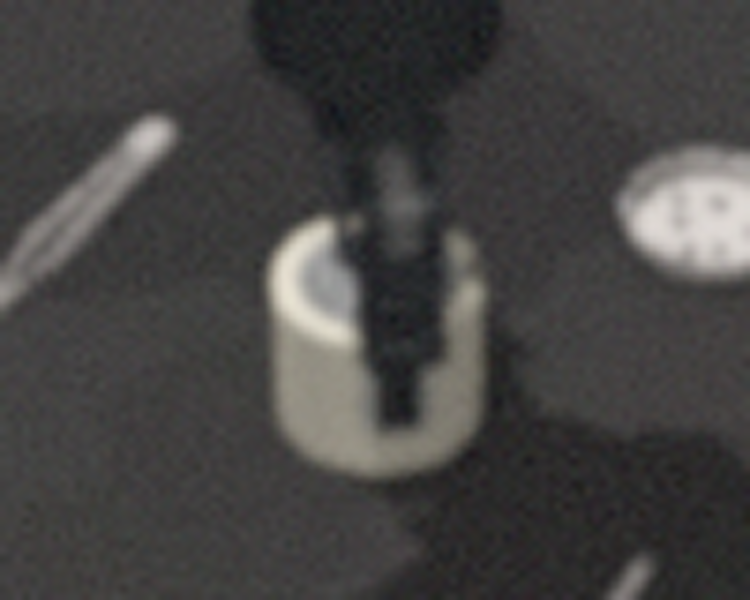

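Call:
step_arm([
  [0,0,0,0,0,0,-0.7],
  [0,0,0,0,0,0,0],
  [0,0,0,0,0,0,1],
  [0,0,0,0,0,0,1],
  [0,0,0,0,0,0,1],
  [0,0,0,0,0,0,1],
  [0,0,0,0,0,0,1],
])

```text
time: 32.3
tool_pos: [0.4565, 0.0074, -0.011]
tool_rot: [0.001, 0.284, 0.959, 0.0]
contact_force: [-1.6, -0.8, 5.3]
gripper_width: 0.767
```

```bash
python3 snap.py w34; python3 st.py .65 -.154 .13 .26; python3 snap.py s34 side; python3 crop.py s34 185 160 285 240 s34c
```

```text
t 32.3 tcp [ 0.4565  0.0074 -0.011 ] F [-1.6 -0.8  5.3] w 0.767 q [-0.15 -0.11  2.16 -0.    1.09 -1.14]
t 32.35 [ 0.4565  0.0074 -0.011 ] F [-0.8  0.7  5.7] w 0.766
delta [-0.2504 -0.03   -0.1406] rot [-2.000e-04  1.600e-03 -8.356e-01] | rows~ 5.8 yaw now 0.995 tgt 1.831 j6 tgt~-2.06
t 32.35 tcp [ 0.4565  0.0074 -0.011 ] F [-0.8  0.7  5.7] w 0.766 q [-0.15 -0.11  2.16 -0.    1.09 -1.14]
scale 7.5
```

View pics/w34.png

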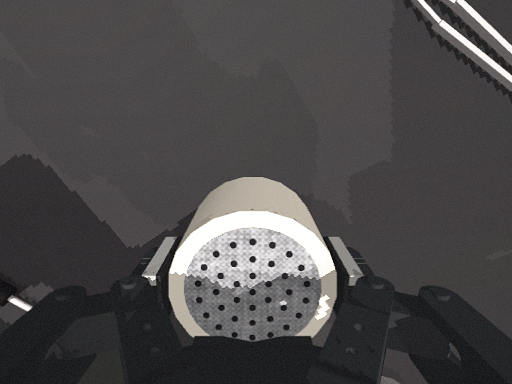

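View pics/s34c.png

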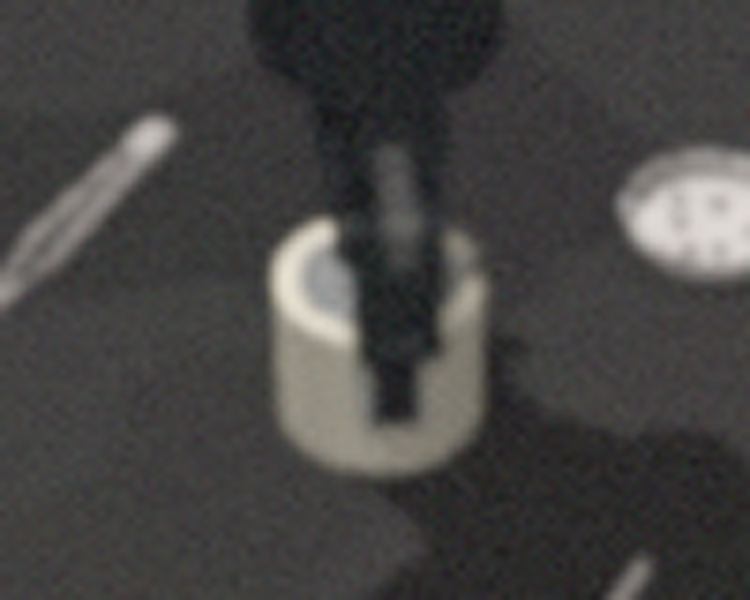

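Call:
step_arm([
  [0,0,-0.04,0,0,0,1],
  [0,0,-0.09,0,0,0,1],
  [0,0,-0.13,0,0,0,1],
  [-0.25,-0.03,-0.14,0,0,-0.836,1],
  [-0.25,-0.03,-0.14,0,0,-0.836,1],
  [-0.25,-0.03,-0.14,0,0,-0.836,1],
  [-0.25,-0.03,-0.14,0,0,-0.836,1],
  [-0.25,-0.03,-0.14,0,0,-0.836,1],
  [-0.25,-0.03,-0.14,0,0,-0.836,1],
  [-0.25,-0.03,-0.14,0,0,-0.836,1],
  [-0.25,-0.03,-0.14,0,0,-0.836,1],
  [-0.25,-0.03,-0.14,0,0,-0.836,1],
  [-0.25,-0.03,-0.14,0,0,-0.836,1],
  [-0.25,-0.03,-0.14,0,0,-0.836,1],
])

```text
time: 33.8
tool_pos: [0.6486, -0.1531, 0.1283]
tool_rot: [0.0, -0.13, 0.992, -0.0]
contact_force: [-0.9, -0.4, -1.2]
gripper_width: 0.767
```

```bash
python3 snap.py w35; python3 st.py .6188 -.1557 .07 .26; python3 crop.py w35 195 85 315 175 w35b; python3 crop.py w35 150 170 360 345 w35c
```

```text
t 33.8 tcp [ 0.6486 -0.1531  0.1283] F [-0.9 -0.4 -1.2] w 0.767 q [-0.34  0.2   1.58  0.    1.36 -2.17]
t 33.85 [ 0.6487 -0.1532  0.1283] F [ 0.9 -0.5 -0.4] w 0.768
delta [0.0296 0.0053 0.0582] rot [-0.0003  0.0005  0.0005] | rows~ 1.3 yaw now 1.831 tgt 1.831 j6 tgt~-2.08
scale 6.666666666666667
scale 3.4285714285714284
```

View pics/w35.png

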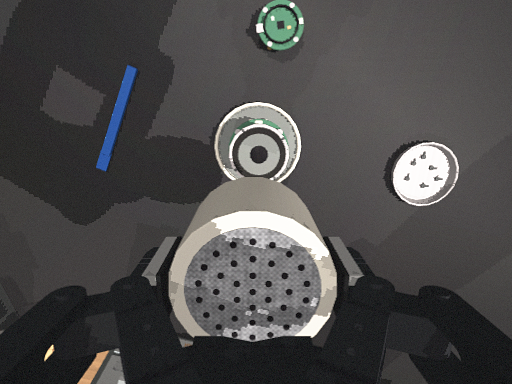

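View pics/w35c.png

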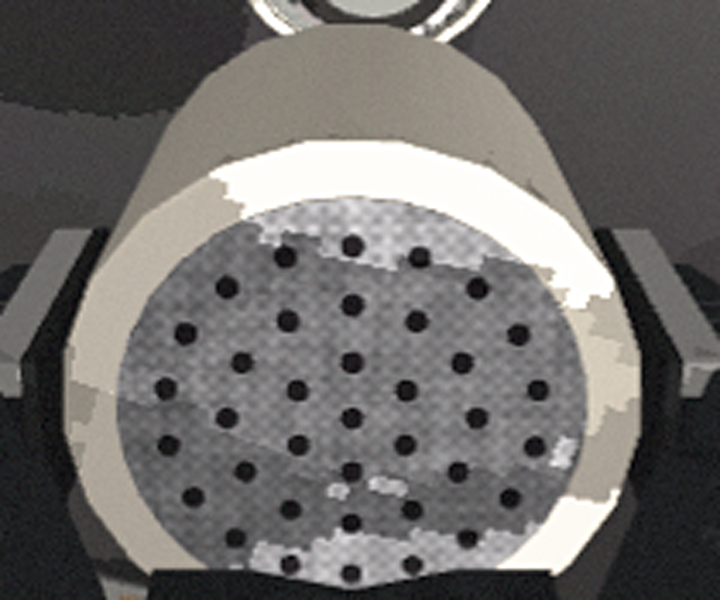

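```bash
python3 - <<'E'
from meas import *
s,c=L("w35");R=Ro.from_quat(s["tool_rot"][[1,2,3,0]]).as_matrix()
k=24/7
P=pts(c,[(352,418),(352,246),(352,573)],k,(150,170),s["tool_pos"][2]+.011+.054);print("cap in tool",((P-s["tool_pos"])@R).round(4))
d=atz(c,(259.3,154.5),.0525);print("dust",d)
r=[atz(c,u,.009) for u in[(214.5,143),(301,143)]];print("rim",(r[0]+r[1])/2,np.linalg.norm(r[0]-r[1]))
E
```

```text
cap in tool [[-0.0006 -0.0001 -0.065 ]
 [ 0.0206 -0.0001 -0.065 ]
 [-0.0217 -0.0001 -0.065 ]]
dust [ 0.61864823 -0.15531484  0.0525    ]
rim [ 0.61541613 -0.15667761  0.009     ] 0.07953347448839795
```

Call:
step_arm([
  [0.03,0.005,0.02,0,0,0,1],
  [0.03,0.005,0.05,0,0,0,1],
  [0.03,0.005,0.058,0,0,0,1],
  [0.03,0.005,0.058,0,0,0,1],
  [0.03,0.005,0.058,0,0,0,1],
  [0.03,0.005,0.058,0,0,0,1],
  [0.03,0.005,0.058,0,0,0,1],
])

```text
time: 34.55
tool_pos: [0.62, -0.157, 0.0716]
tool_rot: [0.001, -0.13, 0.992, -0.001]
contact_force: [-0.3, 0.1, -2.1]
gripper_width: 0.766
```

```bash
python3 st.py .6184 -.1557 .07 .259; python3 snap.py sc36 scene;python3 snap.py s36 side; python3 crop.py sc36 130 150 230 230 sc36c; python3 crop.py s36 280 160 380 240 s36c
```

```text
t 34.55 [ 0.62   -0.157   0.0716] F [-0.3  0.1 -2.1] w 0.766
delta [0.0012 0.0016 0.0016] rot [-0.0017  0.0023  0.0013] | rows~ 0.1 yaw now 1.831 tgt 1.830 j6 tgt~-2.08
t 34.55 tcp [ 0.62   -0.157   0.0716] F [-0.3  0.1 -2.1] w 0.766 q [-0.36  0.19  1.69 -0.    1.26 -2.2 ]
t 34.6 tcp [ 0.6197 -0.1569  0.0712] F [ 0.1 -1.  -1.2] w 0.766 q [-0.36  0.19  1.69  0.    1.26 -2.2 ]
scale 7.5
scale 7.5
```

View pics/sc36c.png

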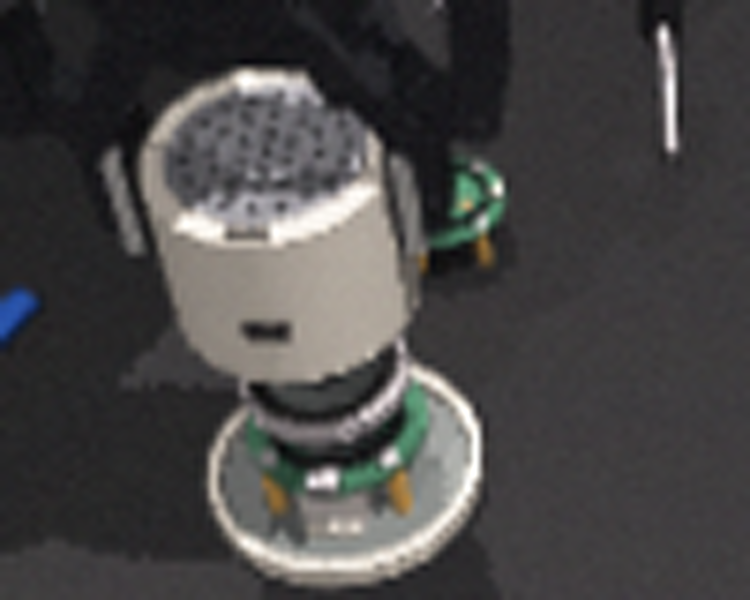

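View pics/s36c.png

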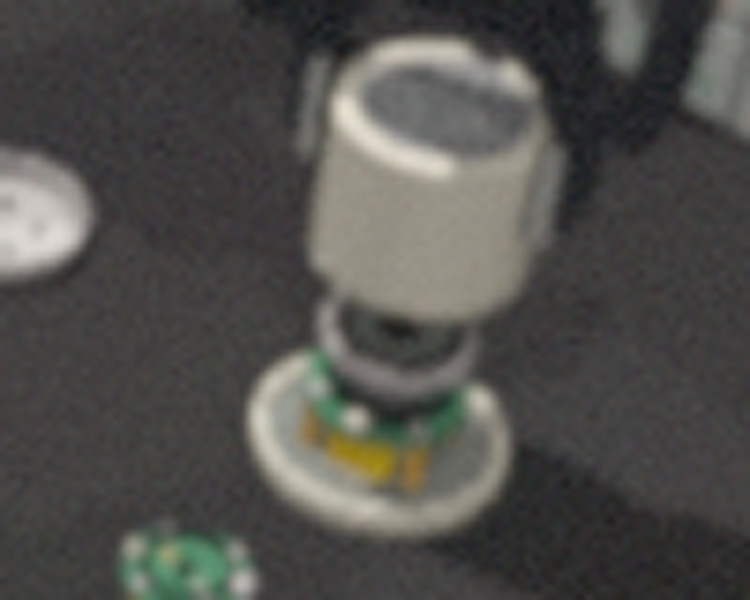

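The port and the socket face the same way, and the cap is above the stack. I'll go to just above the driver, settle and correct.

Call:
step_arm([
  [0.0005,0.001,0.01,0,0,0,1],
  [0.0005,0.001,0.018,0,0,0,1],
  [0.0005,0.001,0.022,0,0,0,1],
  [0.0005,0.001,0.022,0,0,0,1],
  [0.0005,0.001,0.022,0,0,0,1],
  [0.0005,0.001,0.022,0,0,0,1],
])

```text
time: 35.25
tool_pos: [0.6182, -0.1559, 0.0481]
tool_rot: [0.0, -0.13, 0.992, -0.0]
contact_force: [-0.2, 0.6, -0.6]
gripper_width: 0.77
```

```bash
python3 st.py .6184 -.1557 -.007 .259
```

```text
t 35.25 [ 0.6182 -0.1559  0.0481] F [-0.2  0.6 -0.6] w 0.77
delta [-0.0002  0.0001  0.0551] rot [-0.0003  0.0004  0.0012] | rows~ 1.1 yaw now 1.831 tgt 1.830 j6 tgt~-2.08
```

Well within the 4 mm clearance. Lowering in small steps to near the floor.

Call:
step_arm([
  [0,0,0.006,0,0,0,1],
  [0,0,0.012,0,0,0,1],
  [0,0,0.018,0,0,0,1],
  [0,0,0.024,0,0,0,1],
  [0,0,0.03,0,0,0,1],
  [0,0,0.036,0,0,0,1],
  [0,0,0.04,0,0,0,1],
  [0,0,0.042,0,0,0,1],
  [0,0,0.042,0,0,0,1],
  [0,0,0.042,0,0,0,1],
])

```text
time: 36.25
tool_pos: [0.6181, -0.1558, 0.006]
tool_rot: [0.0, -0.13, 0.992, -0.0]
contact_force: [0.1, -0.5, -1.7]
gripper_width: 0.764
```

```bash
python3 st.py .6184 -.1557 -.007 .259; python3 snap.py sc37 scene; python3 crop.py sc37 130 150 230 230 sc37c
```

```text
t 36.25 [ 0.6181 -0.1558  0.006 ] F [ 0.1 -0.5 -1.7] w 0.764
delta [-0.0003  0.      0.013 ] rot [-0.0002  0.0004  0.0013] | rows~ 0.3 yaw now 1.831 tgt 1.830 j6 tgt~-2.08
t 36.25 tcp [ 0.6181 -0.1558  0.006 ] F [ 0.1 -0.5 -1.7] w 0.764 q [-0.36  0.27  1.72  0.    1.15 -2.19]
scale 7.5
```

View pics/sc37c.png

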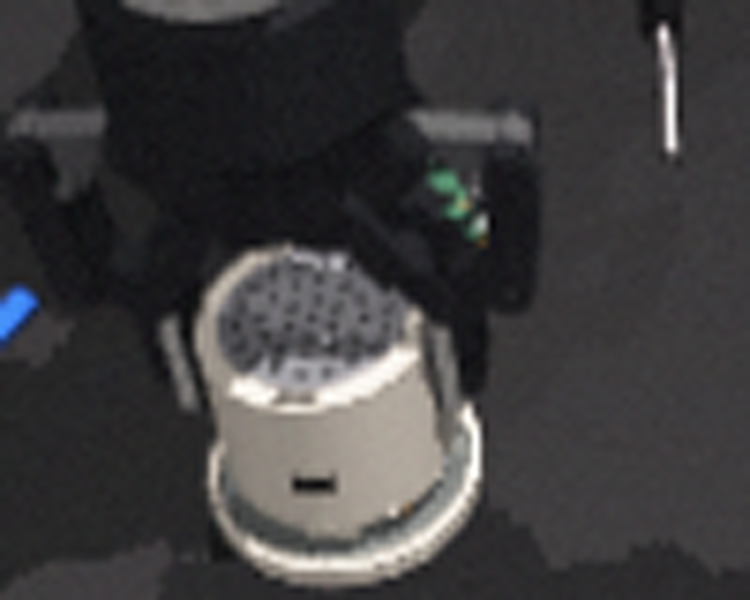

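Call:
step_arm([
  [0,0,0.004,0,0,0,1],
  [0,0,0.008,0,0,0,1],
  [0,0,0.011,0,0,0,1],
  [0,0,0.013,0,0,0,1],
  [0,0,0.013,0,0,0,1],
  [0,0,0.013,0,0,0,1],
])

```text
time: 36.9
tool_pos: [0.6179, -0.1557, -0.0069]
tool_rot: [-0.0, -0.13, 0.992, 0.0]
contact_force: [-3.2, -0.4, 2.8]
gripper_width: 0.768
```

```bash
python3 st.py .6184 -.1557 -.007 .259; python3 snap.py sc38 scene; python3 crop.py sc38 130 150 230 230 sc38c
```

```text
t 36.9 [ 0.6179 -0.1557 -0.0069] F [-3.2 -0.4  2.8] w 0.768
delta [-0.0005 -0.0001  0.0001] rot [ 0.0001 -0.0003  0.0012] | rows~ 0.0 yaw now 1.831 tgt 1.830 j6 tgt~-2.08
t 36.9 tcp [ 0.6179 -0.1557 -0.0069] F [-3.2 -0.4  2.8] w 0.768 q [-0.36  0.29  1.72 -0.    1.13 -2.19]
scale 7.5
```

View pics/sc38c.png

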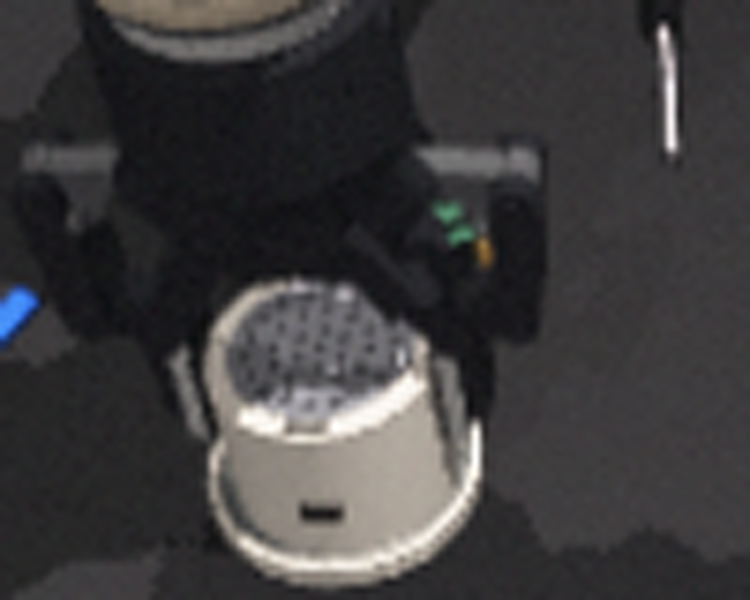

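Contact at the floor height. Releasing and backing off.

Call:
step_arm([
  [0,0,0,0,0,0,-0.7],
  [0,0,0,0,0,0,-1],
  [0,0,0,0,0,0,-1],
  [0,0,-0.02,0,0,0,-1],
  [0,0,-0.06,0,0,0,-1],
  [0,0,-0.11,0,0,0,-1],
  [0,0,-0.15,0,0,0,-1],
  [0,0,-0.15,0,0,0,-1],
  [0,0,-0.15,0,0,0,-1],
  [0,0,-0.15,0,0,0,-1],
])

```text
time: 37.95
tool_pos: [0.6169, -0.1553, 0.1409]
tool_rot: [-0.001, -0.13, 0.992, 0.001]
contact_force: [-0.1, 0.2, -0.6]
gripper_width: 1.0
```

```bash
python3 snap.py w39; python3 snap.py sc39 scene; python3 snap.py s39 side; python3 crop.py w39 190 110 320 240 w39c;python3 crop.py sc39 130 160 230 240 sc39c;python3 crop.py s39 280 170 380 250 s39c
```

```text
t 37.95 tcp [ 0.6169 -0.1553  0.1409] F [-0.1  0.2 -0.6] w 1.0 q [-0.36  0.12  1.64  0.    1.38 -2.19]
t 38.0 tcp [ 0.6166 -0.1552  0.1403] F [-0.6  0.2 -0.3] w 1.001 q [-0.36  0.13  1.64 -0.    1.38 -2.19]
t 38.05 tcp [ 0.6166 -0.1552  0.1401] F [-0.5 -0.5 -0.1] w 0.998 q [-0.36  0.13  1.64 -0.    1.38 -2.19]
scale 4.615384615384615
scale 7.5
scale 7.5
```

View pics/w39c.png

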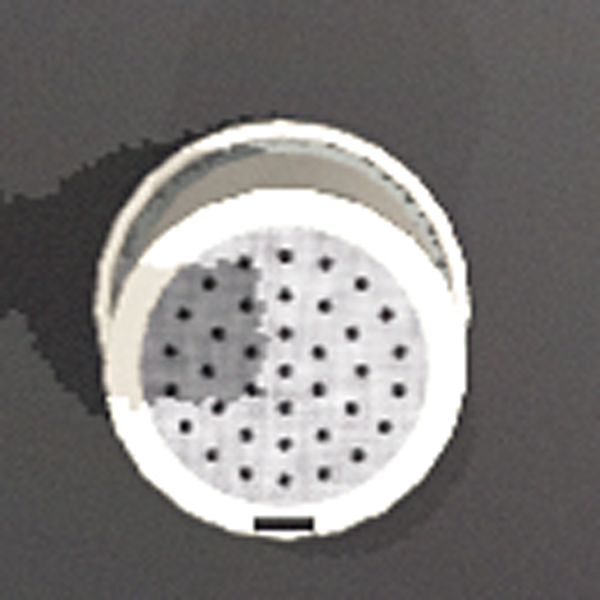

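View pics/sc39c.png

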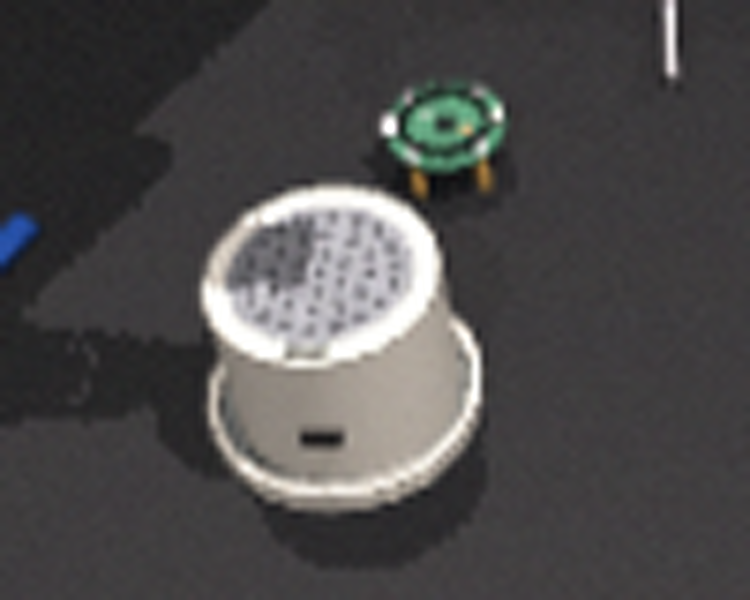

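View pics/s39c.png

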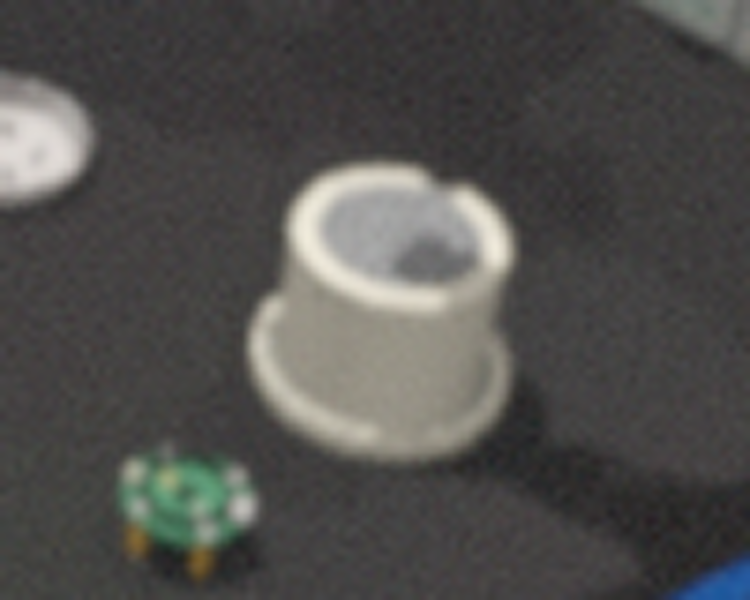

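View pics/sc39.png

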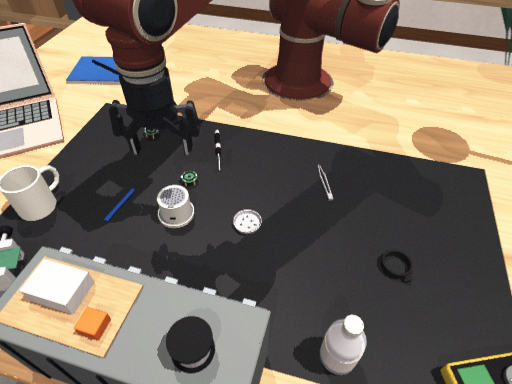

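The assembled speaker stands at (175,206) in the scene, with its port toward the camera. The dish, tweezers and screwdriver haven't moved. I'll check the cap's pose and height in numbers before handing in.

```bash
python3 - <<'E'
from meas import *
s,c=L("w39");_,a=L("sc39");k=600/130
P=pts(c,[(285,371),(284,524),(285,257),(285,480)],k,(190,110),.058)
d=P[1]-P[0];e=P[3]-P[2];print("cap",P[0],"r",np.linalg.norm(d),"yaw",np.arctan2(d[1],d[0]),np.arctan2(e[1],e[0]))
# bar in wrist vs scene for height; port in scene
print("bar h",tri(c,(284.5/k+189.6,524.5/k+109.6),a,(130-.43+306/7.5,160-.43+352/7.5)))
u=np.array([np.cos(.26),np.sin(.26)]);ctr=np.array([.6182,-.1557])
X=np.r_[ctr+.033*u,.025];print("port pred crop",(proj(a,X)-[129.57,159.57])*7.5, "seen 322,438")
r=pts(c,[(95,310),(470,310)],k,(190,110),.009);print("rim",r.mean(0))
E
```

```text
cap [ 0.61831527 -0.15556367  0.058     ] r 0.029753173352795266 yaw 0.25232137836948537 0.2586186455005625
bar h (array([ 0.64638425, -0.14773924,  0.05944293]), np.float64(0.0010035503850052687))
port pred crop [[320.26783572 440.80729149]] seen 322,438
rim [ 0.61859686 -0.15604383  0.009     ]
```

The cap is at (0.6183, −0.1556), within 0.5 mm of the base's centre. Its yaw is 0.255, against 0.26 for the board and base. Its top is at about 58–59 mm, so its lower edge is on the floor. Handing in.

```bash
python3 -c "
from plant import manip
print(manip.job_done()); print(manip.state()['time'])"
```

```text
the job is handed in; nothing more can be done
None
the job is handed in; nothing more can be done
```

I put the speaker back together in the base in the order asked (battery, board, driver, cap) and handed the job in at about 38 s. The tool reports no verdict.

- **Battery:** it lies between all four ribs of the base.
- **Board:** I used the 52 mm one of the three. It stands within 0.6 mm of the base's centre, with its socket along the base's +x (yaw about 0.26 rad).
- **Driver:** it sits in the black ring within 0.3 mm of the board's centre. Contact came at the expected height.
- **Cap:** it is within 0.5 mm of the base's centre at yaw 0.25–0.26 rad, with the port on the socket's side. Its top measured 59.4 mm against an expected 58 mm, which is within the calibration error.
- **Bystanders:** the dish, tweezers and screwdriver look untouched in the last scene picture. I compared them by eye only.

**What disagreed:** the fingertips were really about 30 mm behind the reported TCP, not 8 mm ahead of it as the text says. My first grasp of the battery therefore closed on nothing. I measured the offset from the pictures and used it from then on. I also regripped the battery and the board a few millimetres higher, to clear the ribs and the rim. The contact forces I read stayed under about 10 N.

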